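# Load the indexed stage of a travelling microscope

### The job

Pull up the plunger knob and slide the carriage out from under the microscope to the loading station, letting the pin drop into the end hole there. Load every lens mount lying on the bench, one to a bay and in any bay: set it on the porch, slide it in under the lips and let it drop flat into its pocket. When all are in, pull the plunger again, slide the carriage back to the reading station under the microscope and let the pin drop fully home; don't knock the microscope, and leave the brass weight, spirit level and lens cap where they are.

Things in the scene. Friction and masses are not known exactly. Their poses are not given: they have to be found in the camera images.
- carriage (a joint): Aluminium slide carriage, 167 mm wide, three bays side by side, running along a grey bed. Value in m: 0 = loading station, 0.080 = unused middle hole, 0.160 = reading station (where it starts), growing from point hole_load towards point hole_read. Runs with about 1.5 N friction; the pin has about 2 mm play each way in a hole.
- plunger (a joint): Index plunger on the carriage, in m: 0 = pin fully down in a hole, 0.013 = fully pulled up (hard stop). The spring pushes it down with 3 N at 0 and about 6 N when up. The pin is clear of the bar above 0.008; released between holes it rests on the bar at 0.008 and drops when it comes over a hole.
- knob (a point): Centre of the plunger's black knob, an upright cylinder 26 mm in diameter, 22 mm tall; 4 mm below it begins an 18 mm wide housing. It stands straight above the pin, 41 mm above the hole points when the pin is down, on an ear at the carriage's hole_load end and front. It rises with the plunger and travels with the carriage: hold it up and drag it to move the carriage.
- hole_load (a point): Mouth of the loading-station hole (12 mm wide) in the steel index bar along the front of the bed, 24 mm above the bench; the end hole farthest from the microscope.
- hole_mid (a point): Mouth of the unused middle hole in the index bar, 80 mm from each of the other two.
- hole_read (a point): Mouth of the reading-station hole, the end hole nearest the microscope. The line from hole_load to hole_read is the direction of travel.
- seat0 (a point): Bay nearest the knob. The point is where a mount's centre (36 mm over its underside) is when seated. x: along the bay, inward, away from the robot; y: travel towards reading. Pocket 48 mm long (x) by 49 wide, floor 36 mm below this point (26 mm above the bench), backstop at x = +24 mm. In front, x = -76 to -24 mm, an open flat porch 3 mm higher than the pocket floor.
- seat1 (a point): Middle bay, 54 mm from the others, all alike, point and axes as for seat0. In each bay side walls, with two lips over them, run from x = -20 to +24 mm. The lips leave a slot 30 mm wide between them; their undersides are 14 mm, their tops 19 mm above the pocket floor, so a mount cannot be put in from above.
- seat2 (a point): Bay farthest from the knob, as the others. A mount goes in by standing it on the porch (centre at about x = -50 mm, 3 mm higher than seated), its plate's 12 mm thickness along the bay's x, then sliding it +50 mm in x under the lips and letting it down 3 mm into the pocket (2 mm play each way), where the step keeps it.
- mount0_mid (a point): Lens mount, about 160 g (None if absent): dark square steel base 44 x 44 x 8 mm with an upright black plate on its middle, 12 mm thick (along its x) and 24 mm wide (along its y), rising to 72 mm above the underside, a glass lens near its top. This point is on its vertical axis 36 mm above the underside; z is up. The same after half a turn; all mounts are alike. Grip the plate across its 12 mm thickness.
- mount1_mid (a point): Lens mount, about 160 g (None if absent): dark square steel base 44 x 44 x 8 mm with an upright black plate on its middle, 12 mm thick (along its x) and 24 mm wide (along its y), rising to 72 mm above the underside, a glass lens near its top. This point is on its vertical axis 36 mm above the underside; z is up. The same after half a turn; all mounts are alike. Grip the plate across its 12 mm thickness.
- mount2_mid (a point): Lens mount, about 160 g (None if absent): dark square steel base 44 x 44 x 8 mm with an upright black plate on its middle, 12 mm thick (along its x) and 24 mm wide (along its y), rising to 72 mm above the underside, a glass lens near its top. This point is on its vertical axis 36 mm above the underside; z is up. The same after half a turn; all mounts are alike. Grip the plate across its 12 mm thickness.
- objective (a point): Lower end of the microscope's tube, 118 mm above the bench, above the middle bay when the carriage is at the reading station. The objective is 24 mm in diameter up to z = 150 mm, then the tube is 38 mm in diameter up to 270 mm (eyepiece to 300 mm); a 18 mm arm at height 190 mm joins it to a 32 mm square column 95 mm behind (+x of the bays).
- scope: The fixed microscope on the bed (column, arm and tube, as given at point objective); its origin is that of the bed, the centre of the bed's underside. The bed is 230 mm deep (x) and 390 mm long (y), 14 mm thick.
- weight: Bystander: brass slotted-mass weight, 36 mm in diameter, 48 mm tall; origin at the centre of its underside.
- level: Bystander: aluminium spirit level, 24 x 90 x 20 mm; origin at the centre of its underside.
- lens_cap: Bystander: black ring cap, 42 mm in diameter, 12 mm tall; origin at the centre of its underside.
Not all that is in view belongs to the job. Leave any orange or red look-alike of the part that bears mount2_mid alone.

How it is judged:
By the outcome, as a careful person would: the job done as asked, in the order asked, and still so for the second after the job is handed in, with the robot touching nothing.
Of mount0, mount1, mount2 only 2 to 3 are there at a start; the rules pass over those that are not, and their reading is None.
At some moment in a run one of mount0, mount1, mount2 may be knocked a few centimetres aside while the robot is not near it.
Once in a run the grip may slacken for a moment while it holds something.
It also fails if it takes over 210 s, if anything falls off the work surface, if the arm or the gripper's body presses on something with over 40 N, if the wrist force passes 120 N, or if a joint passes its speed limit or range.

### The arm

A 6-joint arm with a two-finger parallel gripper is mounted at the origin on the work surface. World frame = base frame: x ahead of the robot, y to its left, z up, the work surface at z = 0. Lengths are in m, angles in degrees, forces in N, time in s.
With the tool pointing down it reaches from about 0.25 to 0.725 m from the base axis. Payload 9.7 kg.
Tool frame: the origin (TCP) lies midway between the tips of the shut fingers; the grasp point (between the pads) lies 19 mm behind it (bot.hold_point_z is the distance from the TCP to the grasp point, in m); z points along the fingers, y is the line along which they close (so a half turn about z gives the same grasp; the last joint's range is limited). The gripper opens to 85 mm and grips with 20 to 120 N. Pads are 22 mm wide; open, the fingers measure 114 mm over their backs; the gripper's body (76 mm by 85 mm) begins 54 mm behind the grasp point. The pads swing forward as they close: fully open they stand 13 mm farther back than shut.
Start: joints at [-75.057, 4.979, 10.078, 95.1, 0, 90], TCP at [0.142, -0.531, 0.209] pointing down, gripper open.
Joint ranges: [-179.16, 179.16], [-48.56, 103.87], [-65.8, 70.77], [-126.05, 130.52], [-82.76, 87.17], [-180, 180]. Speed limits (degrees/s): [127.2, 127.2, 147.25, 180, 180, 180].

### API

Orientations are given as [roll, pitch, yaw] about the fixed x, y, z axes, in that order (R = Rz(yaw) Ry(pitch) Rx(roll)).
In Python, from workcell import bot gives the robot as it stands.
- The arm moves only by the tool play_rows, never from a script. Its argument "steps" is a list that holds one entry, the list of rows, each a list of 4 numbers: the shift along the tool's x, y, z in m, then the turn about the tool's z in rad. In form: [[[tx, ty, tz, yaw], ...]]. A call has exactly 5 rows; each row shifts and turns the commanded pose from where the row before left it, along the tool's axes as they then stand; what a row does not reach is not made up. A row lasts 1/12 s, in which the tool goes at most 41.7 mm and 7.16 degrees, less where a joint would pass 70% of its speed; a pose out of reach is approached as far as the arm can. A call is refused whole if a number of a shift passes 0.0417 or a number of a turn 0.125, either way. A call with a gripper value outside its range is refused whole. "gripper" is the finger opening in m, from 0 to 0.0854, set as the call begins (left out, the last holds). The fingers move at their own pace and stop on an object; "squeeze" is the grip in N (left out, the last holds). Time passes only in rows, so rows that do not move let the fingers close, or fill a call up. It gives the time, the measured TCP pose, the force, the opening and the grip force at its end, in the units of the state.
- bot.get_obs(): the state, without advancing time (a new reading comes with each control period).
- bot.camera(name): name is "scene" or "top"; returns a dict with "img" (480x640x3 uint8, blue, green, red), "vfov" (degrees; the focal length in pixels is half the picture's height over the tangent of half this angle, whatever the lens; pixels are square), "cx", "cy" (the principal point, pixels), "D" ([k1, k2, p1, p2, k3] as OpenCV has them; the pictures are not rectified), "xyz" and "attitude" of the camera in the world. Camera axes: x right, y down, z forward; pixel columns grow to the right and rows downward; lengths in m; the calibration is good to about 2 mm. A picture is of the moment at which its call begins. There is no depth.
- bot.job_done(): hands the job in; it is judged then, once.
The state is a dict: "time": time; "q": joint angles; "qd": joint speeds; "joint_efforts": joint torques, N m; "ee_pos": TCP position; "tcp_rot": TCP orientation; "wrist_force": force on the tool from outside, world axes, zero at the start; "torque": the same for the moment, N m; "opening": finger opening in m; "grasp_force": force on a finger pad.
Only numpy, scipy, OpenCV 4.12 (cv2) and the standard library are available. Lean on these libraries where they do the work, as an engineer would, in place of code of your own. Each camera call takes 0.05 s, during which the arm holds its last target. There are 200 camera calls.

## Working session

There is one attempt and no reset: what is moved stays moved. The work goes in short steps, Python scripts to look and compute and a tool call to move; the robot and the scene stay as the last step left them, time stands still between calls to the robot, and variables do not carry over. Pictures are saved under pics/ and viewed, at most 14 in all, crops included, and the job is handed in when it is done.

Besides the shell and the picture viewer there is one more tool, called as name([rows], argument=value, ...), one row to a line, values as JSON. play_rows: Moves the arm, as the interface text tells. Its arguments: {"type":"object","properties":{"steps":{"type":"array","items":{"type":"array","items":{"type":"array","items":{"type":"number"}}}},"gripper":{"type":"number"},"squeeze":{"type":"number"}},"required":["steps"]}

```bash
mkdir -p pics
cat > h.py <<'E'
import numpy as np, cv2
from scipy.spatial.transform import Rotation as R
from workcell import bot
def cam(n,save=None):
    c=bot.camera(n)
    h=c["img"].shape[0]; f=h/2/np.tan(np.radians(c["vfov"]/2))
    c["K"]=np.array([[f,0,c["cx"]],[0,f,c["cy"]],[0,0,1]]); c["D"]=np.array(c["D"],float)
    a=np.array(c["attitude"],float)
    c["R"]=R.from_euler('xyz',a,degrees=True).as_matrix() if a.shape==(3,) else (R.from_quat(a).as_matrix() if a.shape==(4,) else a)
    c["xyz"]=np.array(c["xyz"],float)
    if save: cv2.imwrite(save,c["img"])
    return c
def ray(c,p):
    u=cv2.undistortPoints(np.array(p,float).reshape(-1,1,2),c["K"],c["D"]).reshape(-1,2)
    d=np.c_[u,np.ones(len(u))]@c["R"].T
    return d
def onz(c,p,z):
    d=ray(c,p); t=(z-c["xyz"][2])/d[:,2]
    return c["xyz"]+d*t[:,None]
def proj(c,P):
    P=np.array(P,float).reshape(-1,3)
    rv=cv2.Rodrigues(c["R"].T)[0]
    return cv2.projectPoints(P,rv,-c["R"].T@c["xyz"],c["K"],c["D"])[0].reshape(-1,2)
E
python3 - <<'E'
from h import *
for n in("scene","top"):
    c=cam(n,f"pics/{n}0.png"); print(n,c["xyz"],c["attitude"],c["vfov"],c["cx"],c["cy"],c["D"]); print(onz(c,[[320,240]],0), proj(c,[[.4,0,0]]))
print(bot.get_obs())
E
```

```text
scene [1.06548167 0.27218508 0.88704294] [-141.39566345    0.35254467  113.13179157] 57.767020216860836 320.66724383441266 236.47012551958008 [-0.02846165  0.          0.          0.          0.        ]
[[ 4.27765292e-01 -8.05860071e-03  1.11022302e-16]] [[326.98833335 233.26959157]]
top [0.34885877 0.02888684 0.94085851] [-169.31465108   -2.06835806  -89.91733267] 57.58264113212223 320.7632917772128 235.4266623993888 [0.01977262 0.         0.         0.         0.        ]
[[ 0.51634804 -0.00317875  0.        ]] [[318.41843216 293.5466322 ]]
{'time': 0.1, 'q': array([-7.50563952e+01,  5.00850563e+00,  1.00390032e+01,  9.50980688e+01,
       -2.03751889e-04,  9.00005101e+01]), 'qd': array([-0.01946586, -0.06374062,  0.09906591,  0.03931842, -0.05265391,
       -0.0568877 ]), 'joint_efforts': array([ 1.49168813e-03, -5.21560729e+01,  4.65654767e+01,  1.58920884e-02,
        2.03366847e-05,  1.33818878e-05]), 'ee_pos': array([ 0.14176955, -0.5311862 ,  0.20794871]), 'tcp_rot': array([-1.79932429e+02,  2.04353299e-04,  1.49430950e+01]), 'wrist_force': array([ 0.40609246, -0.07818319, -1.07889982]), 'torque': array([ 0.04441074, -0.03700496,  0.00054982]), 'grasp_force': 0.0, 'opening': 0.08540648688875564}
```

View pics/scene0.png

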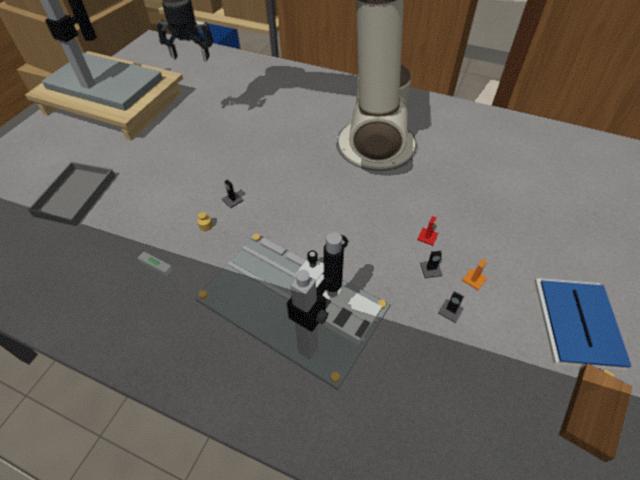

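View pics/top0.png

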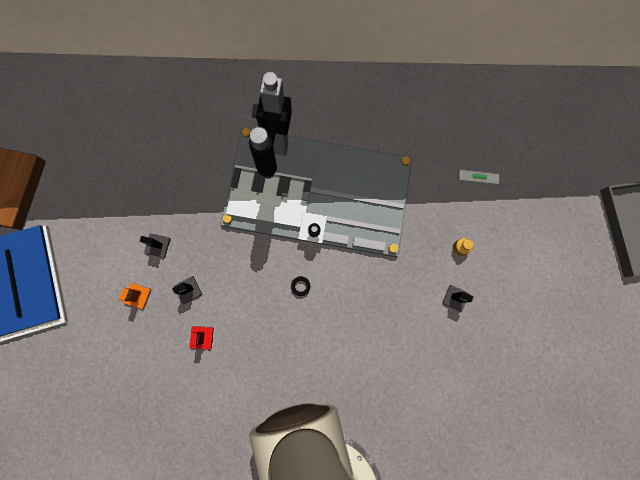

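Run:
```python
from h import *
c=cam("top"); im=c["img"]
a=im[120:270,215:415]; cv2.imwrite("pics/a.png",cv2.resize(a,None,fx=4,fy=4,interpolation=cv2.INTER_CUBIC)[:600])
t=np.vstack([np.hstack([im[225:325,110:230],im[250:350,400:520]])])
cv2.imwrite("pics/b.png",cv2.resize(t,None,fx=3.3,fy=3.3,interpolation=cv2.INTER_CUBIC))
hsv=cv2.cvtColor(im,cv2.COLOR_BGR2HSV)
m=cv2.inRange(hsv,(15,150,100),(30,255,255))
n,l,s,ce=cv2.connectedComponentsWithStats(m)
for i in range(1,n):
    if s[i,4]>15: print(s[i,4],ce[i].round(1),onz(c,[ce[i]],.014).round(4))
print("knob",onz(c,[[314,230]],.076))
```

```text
45 [245.7 131.7] [[0.7593 0.1646 0.014 ]]
45 [405.6 160.1] [[ 0.6978 -0.1948  0.014 ]]
57 [227.  218.4] [[0.5597 0.1983 0.014 ]]
203 [464.  245.5] [[ 0.5041 -0.3158  0.014 ]]
53 [392.6 247.7] [[ 0.4982 -0.1598  0.014 ]]
knob [[0.52324129 0.01157589 0.076     ]]
```

View pics/a.png

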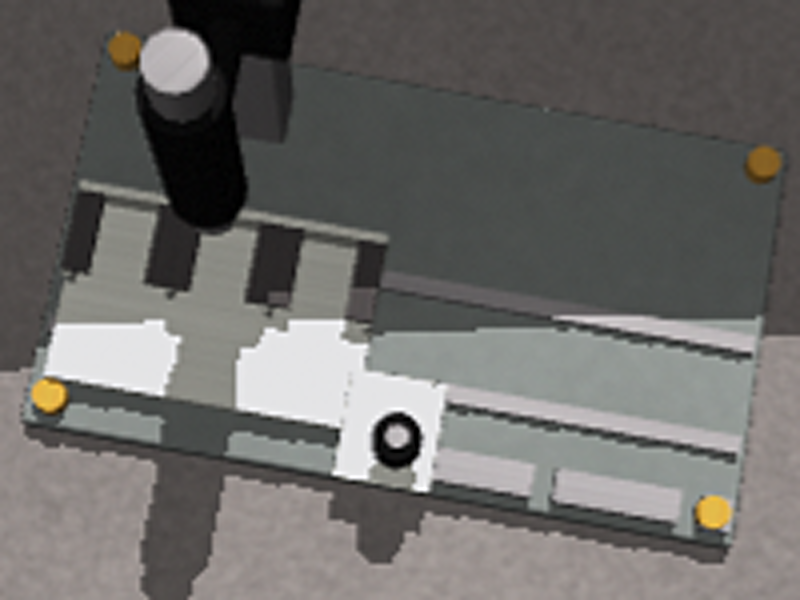

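View pics/b.png

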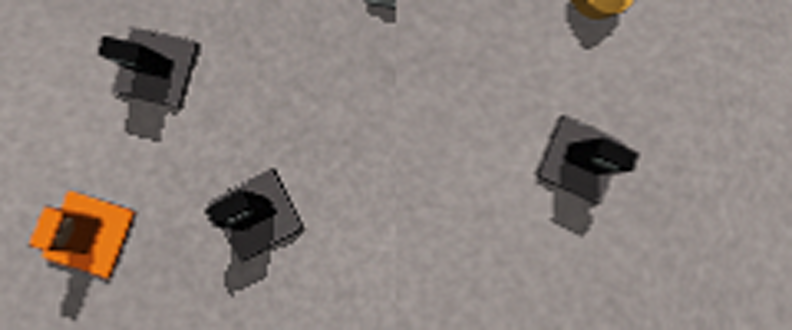

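```bash
cat >> h.py <<'E'
YAW=np.radians(-9.73); BX=np.array([np.cos(YAW),np.sin(YAW),0]); BY=np.array([-np.sin(YAW),np.cos(YAW),0]); BC=np.array([.6288,.0021,0])
def bed(P): 
    P=np.atleast_2d(P)-BC; return np.c_[P@BX,P@BY]
E
python3 - <<'E'
from h import *
c=cam("top")
A=lambda L:np.array(L,float)/4+[215,120]
kn=onz(c,A([[397,438]]),.076); print("knob",kn,bed(kn))
print("lips2,3 bed",bed(onz(c,A([[160,232],[197,238],[187,292],[145,285],[258,227],[302,234],[292,300],[247,300]]),.045)).round(4))
print("porch front",bed(onz(c,A([[48,378],[240,407],[340,425]]),.029)).round(4))
print("backstop",bed(onz(c,A([[80,183],[387,238]]),.045)).round(4))
print("bar",bed(onz(c,A([[690,500],[545,475],[445,460]]),.024)).round(4))
Bl=lambda L:np.array(L,float)/3.3+[110,225]
Br=lambda L:(np.array(L,float)-[396,0])/3.3+[400,250]
im=c["img"].copy()
for n,f,L in(("A",Bl,[[134,28],[200,42],[180,112],[115,98]]),("B",Bl,[[275,170],[304,230],[247,260]]),("C",Br,[[600,203],[538,182],[563,115]])):
    P=onz(c,f(L),.008)[:,:2]; d=np.diff(P,axis=0); print(n,P.round(4).tolist(),np.linalg.norm(d,axis=1).round(4),np.degrees(np.arctan2(d[:,1],d[:,0])).round(1), "ctr",((P[0]+P[2])/2).round(4))
E
```

```text
knob [[0.52427625 0.01107513 0.076     ]] [[-0.10453703 -0.00881907]]
lips2,3 bed [[-0.0105  0.1351]
 [-0.0102  0.1152]
 [-0.0404  0.1146]
 [-0.0406  0.1371]
 [ 0.0017  0.0845]
 [ 0.0022  0.0608]
 [-0.0346  0.0593]
 [-0.0389  0.0827]]
porch front [[-0.0959  0.1801]
 [-0.0932  0.077 ]
 [-0.0934  0.0229]]
backstop [[0.0085 0.1822]
 [0.0082 0.0158]]
bar [[-0.0994 -0.1682]
 [-0.0998 -0.0895]
 [-0.1012 -0.0354]]
A [[0.5263, 0.3598], [0.5174, 0.3171], [0.4716, 0.3268], [0.4804, 0.3685]] [0.0436 0.0468 0.0426] [-101.8  168.1   78. ] ctr [0.4989 0.3433]
B [[0.4345, 0.2645], [0.3965, 0.2442], [0.3777, 0.2788]] [0.0431 0.0394] [-151.9  118.6] ctr [0.4061 0.2716]
C [[0.363, -0.3047], [0.3762, -0.2652], [0.4193, -0.2839]] [0.0417 0.047 ] [ 71.6 -23.4] ctr [ 0.3911 -0.2943]
```

play_rows([
  [[0, 0, 0, 0.0861], [0, 0, 0, 0.0861], [0, 0, 0, 0.0861], [0, 0, 0, 0.0861], [0, 0, 0, 0.0861]],
], gripper=0.06, squeeze=40)

```text
time: 0.62
ee_pos: [0.1418, -0.5313, 0.2084]
tcp_rot: [-180.0, 0.0, -10.0]
wrist_force: [-0.1, 0.1, 0.1]
opening: 0.0602
grasp_force: 0.0
```

play_rows([
  [[0.0143, -0.03, 0, 0], [0.0143, -0.03, 0, 0], [0.0143, -0.03, 0, 0], [0.0143, -0.03, 0, 0], [0.0143, -0.03, 0, 0]],
])

```text
time: 1.03
ee_pos: [0.2381, -0.3943, 0.2084]
tcp_rot: [-180.0, 0.0, -9.8]
wrist_force: [1.1, -0.1, -0.1]
opening: 0.0599
grasp_force: 0.0
```

play_rows([
  [[0.0143, -0.03, 0, 0], [0.0143, -0.03, 0, 0], [0.0143, -0.03, 0, 0], [0.0143, -0.03, 0, 0], [0.0143, -0.03, 0, 0]],
])

```text
time: 1.45
ee_pos: [0.334, -0.2584, 0.2086]
tcp_rot: [180.0, -0.0, -9.7]
wrist_force: [0.3, -0.1, 0.2]
opening: 0.0604
grasp_force: 0.0
```

play_rows([
  [[0.0143, -0.03, 0, 0], [0.0143, -0.03, 0, 0], [0.0143, -0.03, 0, 0], [0.0143, -0.03, 0, 0], [0.0143, -0.03, 0, 0]],
])

```text
time: 1.87
ee_pos: [0.4298, -0.1225, 0.2086]
tcp_rot: [180.0, -0.0, -9.7]
wrist_force: [0.5, 0.1, 0.3]
opening: 0.0604
grasp_force: 0.0
```

play_rows([
  [[0.0143, -0.03, 0, 0], [0.0143, -0.03, 0, 0], [0.0143, -0.03, 0, 0], [0.0143, -0.03, 0, 0], [0, 0, 0, 0]],
])

```text
time: 2.28
ee_pos: [0.5017, -0.0493, 0.2083]
tcp_rot: [-178.3, 0.0, -6.6]
wrist_force: [1.0, -0.2, -0.3]
opening: 0.0599
grasp_force: 0.0
```

play_rows([
  [[0, 0, 0, 0], [0, 0, 0, 0], [0, 0, 0, 0], [0, 0, 0, 0], [0, 0, 0, 0]],
])

```text
time: 2.7
ee_pos: [0.4995, -0.0516, 0.2095]
tcp_rot: [-178.4, -0.0, -6.8]
wrist_force: [0.1, -0.4, -0.7]
opening: 0.06
grasp_force: 0.0
```

Run:
```python
from h import *
o=bot.get_obs(); print(o['q'].round(1),o['qd'].round(1),o['ee_pos'],o['tcp_rot'])
```

```text
[ -6.9  -1.6   3.4  95.    1.6 179.9] [ 0.2  0.2  0.1 -0.1  0.1  0. ] [ 0.49952437 -0.05158913  0.2095245 ] [-1.78402509e+02 -1.49730379e-02 -6.81654732e+00]
```

play_rows([
  [[0, 0, 0, -0.1236], [0, 0, 0, -0.1236], [0, 0, 0, -0.1236], [0, 0, 0, -0.1236], [0, 0, 0, -0.1236]],
])

```text
time: 3.12
ee_pos: [0.4996, -0.0514, 0.2094]
tcp_rot: [-178.7, -0.9, 28.9]
wrist_force: [0.1, -0.6, -0.2]
opening: 0.06
grasp_force: 0.0
```

play_rows([
  [[0, 0, 0, -0.1236], [0, 0, 0, -0.1236], [0, 0, 0, -0.1236], [0, 0, 0, -0.1236], [0, 0, 0, -0.1236]],
])

```text
time: 3.53
ee_pos: [0.4996, -0.0514, 0.2094]
tcp_rot: [-179.5, -1.5, 64.4]
wrist_force: [0.3, -0.1, -0.6]
opening: 0.0599
grasp_force: 0.0
```

play_rows([
  [[0, 0, 0, -0.1236], [0, 0, 0, -0.1236], [0, 0, 0, -0.1236], [0, 0, 0, -0.1236], [0, 0, 0, -0.1236]],
])

```text
time: 3.95
ee_pos: [0.4996, -0.0514, 0.2094]
tcp_rot: [179.5, -1.5, 99.8]
wrist_force: [0.1, -0.5, 0.5]
opening: 0.0601
grasp_force: 0.0
```

play_rows([
  [[0, 0, 0, -0.1236], [0, 0, 0, -0.1236], [0, 0, 0, -0.1236], [0, 0, 0, -0.1236], [0, 0, 0, -0.1236]],
])

```text
time: 4.37
ee_pos: [0.4997, -0.0514, 0.2094]
tcp_rot: [178.7, -1.0, 135.2]
wrist_force: [-0.2, 0.4, -0.7]
opening: 0.0594
grasp_force: 0.0
```

play_rows([
  [[0, 0, 0, -0.1236], [0, 0, 0, -0.1236], [0, 0, 0, -0.1236], [0, 0, 0, -0.1236], [0, 0, 0, -0.1236]],
])

```text
time: 4.78
ee_pos: [0.4996, -0.0514, 0.2094]
tcp_rot: [178.4, -0.1, 170.6]
wrist_force: [0.6, -0.0, 0.4]
opening: 0.0601
grasp_force: 0.0
```

play_rows([
  [[0, 0, 0, 0], [0, 0, 0, 0], [0, 0, 0, 0], [0, 0, 0, 0], [0, 0, 0, 0]],
])

```text
time: 5.2
ee_pos: [0.4999, -0.0512, 0.2093]
tcp_rot: [178.4, -0.1, 170.2]
wrist_force: [1.0, 0.2, 0.4]
opening: 0.0602
grasp_force: 0.0
```

```bash
cat >> h.py <<'E'
def go(target,yaw):
    """print tool-frame shift (after turn) and turn from the measured pose"""
    o=bot.get_obs(); p=o['ee_pos']; y0=o['tcp_rot'][2]
    dy=(yaw-y0+180)%360-180; s=np.radians(yaw); d=np.array(target)-p
    print("at",p.round(4),o['tcp_rot'].round(2),"q6",o['q'][5].round(1),"| turn",(-np.radians(dy)).round(4),"shift",(d[0]*np.cos(s)+d[1]*np.sin(s)).round(4),(d[0]*np.sin(s)-d[1]*np.cos(s)).round(4),(-d[2]).round(4))
E
python3 - <<'E'
from h import *
go([.524,.011,.05],170.27)
c=cam("top"); im=c["img"]; 
P=dict(A=(.499,.343,78.1),B=(.4055,.273,28.4),C=(.391,-.295,68))
t=[]
for k,(x,y,a) in P.items():
  for e in(0,90):
    j=im.copy(); a2=np.radians(a+e); w=np.array([np.cos(a2),np.sin(a2)]); n=np.array([-w[1],w[0]])
    for z,cl in((.008,(0,255,0)),(.072,(0,0,255))):
        q=[[*(np.array([x,y])+s*.012*w+r*.006*n),z] for s,r in((1,1),(1,-1),(-1,-1),(-1,1))]
        uv=proj(c,q); 
        if z<.01: u0=uv.mean(0).astype(int)
        L=(uv-(u0-25))*5
        if z<.01: crop=cv2.resize(j[u0[1]-25:u0[1]+25,u0[0]-25:u0[0]+25],None,fx=5,fy=5)
        cv2.polylines(crop,[L.astype(np.int32)],True,cl,1)
    t.append(crop)
cv2.imwrite("pics/ov.png",np.vstack([np.hstack(t[::2]),np.hstack(t[1::2])]))
E
```

```text
at [ 0.4999 -0.0512  0.2093] [ 1.7840e+02 -9.0000e-02  1.7017e+02] q6 3.0 | turn -0.0018 shift -0.0133 0.0654 0.1593
```

View pics/ov.png

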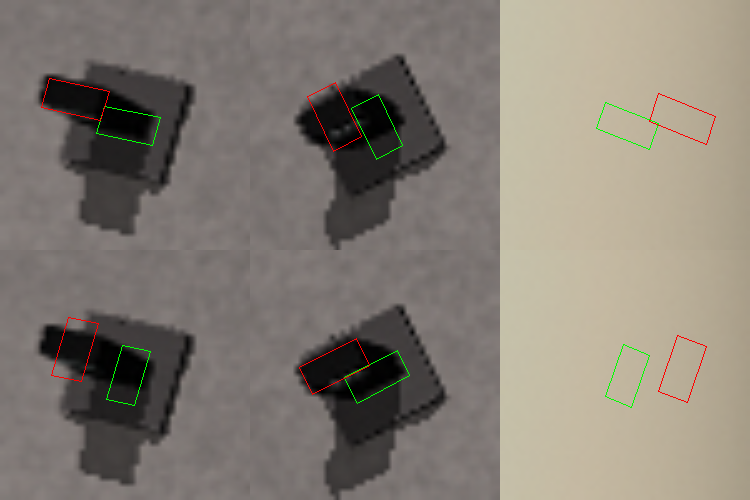

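```bash
cat >> h.py <<'E'
def go(target,yaw,wait=0):
    """tool-frame shift to make after the turn; turn in rad; J6 expected at target"""
    o=bot.get_obs(); p=o['ee_pos']; M=R.from_euler('xyz',o['tcp_rot'],degrees=True)
    th=-np.radians((yaw-o['tcp_rot'][2]+180)%360-180)
    M2=M*R.from_rotvec([0,0,th]); d=M2.inv().apply(np.array(target)-p)
    j6=(np.degrees(np.arctan2(target[1],target[0]))+180-yaw+180)%360-180
    print("at",p.round(4),o['tcp_rot'].round(2),"q6 now %.0f then %.0f"%(o['q'][5],j6),"| turn %.4f"%th,"shift",d.round(4),"tilt dir",M.apply([0,0,1]).round(4))
    return M2
E
python3 - <<'E'
from h import *
go([.524,.011,.11],170.27)
E
```

```text
at [ 0.4998 -0.0511  0.2092] [ 1.784e+02 -1.000e-01  1.702e+02] q6 now 3 then 11 | turn -0.0013 shift [-0.0135  0.0625  0.101 ] tilt dir [ 0.003   0.0278 -0.9996]
```

play_rows([
  [[-0.0027, 0.0125, 0.02, 0], [-0.0027, 0.0125, 0.02, 0], [-0.0027, 0.0125, 0.02, 0], [-0.0027, 0.0125, 0.02, 0], [-0.0027, 0.0125, 0.02, 0]],
])

```text
time: 5.67
ee_pos: [0.5242, 0.0115, 0.1101]
tcp_rot: [178.4, -0.1, 170.2]
wrist_force: [-0.6, 0.0, -0.5]
opening: 0.0601
grasp_force: 0.0
```

play_rows([
  [[0, 0, 0, 0], [0, 0, 0, 0], [0, 0, 0, 0], [0, 0, 0, 0], [0, 0, 0, 0]],
])

```text
time: 6.08
ee_pos: [0.5246, 0.0104, 0.1123]
tcp_rot: [178.4, 0.0, 170.2]
wrist_force: [0.0, -0.0, 0.5]
opening: 0.0599
grasp_force: 0.0
```

Run:
```python
from h import *
go([.524,.0105,.05],170.27)
c=cam("scene"); im=c["img"]; 
cv2.imwrite("pics/s1.png",np.hstack([cv2.resize(im[200:320,230:400],None,fx=3.4,fy=3.4,interpolation=cv2.INTER_CUBIC),cv2.resize(im[170:215,210:255],(220,408),fx=0,fy=0)]))
print(proj(c,[[.524,.011,.076],[.524,.011,.054]]))
```

```text
at [0.5246 0.0104 0.1123] [1.7838e+02 1.0000e-02 1.7023e+02] q6 now 10 then 11 | turn -0.0007 shift [ 0.0006 -0.0018  0.0623] tilt dir [ 0.005   0.0277 -0.9996]
[[310.97310712 252.35075229]
 [311.19326855 257.9050213 ]]
```

View pics/s1.png

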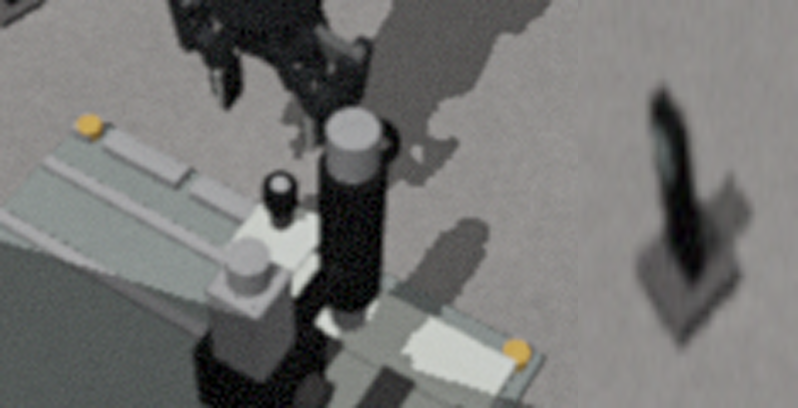

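play_rows([
  [[-0.001, -0.0013, 0.0125, 0], [0, 0, 0.0125, 0], [0, 0, 0.0125, 0], [0, 0, 0.0125, 0], [0, 0, 0.012, 0]],
])

```text
time: 6.55
ee_pos: [0.5243, 0.0112, 0.0468]
tcp_rot: [178.4, -0.2, 170.3]
wrist_force: [-0.2, -0.8, 0.0]
opening: 0.06
grasp_force: 0.0
```

play_rows([
  [[0, 0, 0, 0], [0, 0, 0, 0], [0, 0, 0, 0], [0, 0, 0, 0], [0, 0, 0, 0]],
])

```text
time: 6.97
ee_pos: [0.5255, 0.0113, 0.0497]
tcp_rot: [178.4, -0.0, 170.3]
wrist_force: [-0.6, -0.8, 0.7]
opening: 0.0601
grasp_force: 0.0
```

play_rows([
  [[0, 0, 0, 0], [0, 0, 0, 0], [0, 0, 0, 0], [0, 0, 0, 0], [0, 0, 0, 0]],
], gripper=0.015, squeeze=25)

```text
time: 7.38
ee_pos: [0.5253, 0.0116, 0.0495]
tcp_rot: [178.4, -0.1, 170.3]
wrist_force: [0.7, 3.1, 3.8]
opening: 0.024
grasp_force: 24.4
```

play_rows([
  [[0, 0, 0, 0], [0, 0, 0, 0], [0, 0, 0, 0], [0, 0, 0, 0], [0, 0, 0, 0]],
])

```text
time: 7.8
ee_pos: [0.5254, 0.0115, 0.0495]
tcp_rot: [178.4, -0.0, 170.3]
wrist_force: [-0.1, 3.6, 5.7]
opening: 0.0238
grasp_force: 24.5
```

play_rows([
  [[0, 0, 0, 0], [0, 0, -0.002, 0], [0, 0, -0.002, 0], [0, 0, -0.002, 0], [0, 0, -0.002, 0]],
], squeeze=60)

```text
time: 8.22
ee_pos: [0.525, 0.0114, 0.056]
tcp_rot: [178.4, -0.1, 170.3]
wrist_force: [5.3, 3.8, -6.9]
opening: 0.0216
grasp_force: 59.0
```

play_rows([
  [[0, 0, -0.002, 0], [0, 0, -0.001, 0], [0, 0, 0, 0], [0, 0, 0, 0], [0, 0, 0, 0]],
])

```text
time: 8.63
ee_pos: [0.5249, 0.0107, 0.0595]
tcp_rot: [178.4, -0.1, 170.3]
wrist_force: [4.6, -0.1, -5.5]
opening: 0.0213
grasp_force: 59.2
```

Run:
```python
from h import *
p=bot.get_obs()['ee_pos']; t=p-.160*BY; t[2]=.0602
go(t,170.27); print(t)
```

```text
at [0.5249 0.0107 0.0595] [ 1.7842e+02 -1.1000e-01  1.7027e+02] q6 now 10 then -7 | turn 0.0000 shift [ 0.     -0.1599 -0.0051] tilt dir [ 0.0027  0.0274 -0.9996]
[ 0.49787559 -0.1469803   0.0602    ]
```

play_rows([
  [[0, -0.005, -0.0005, 0], [0, -0.01, -0.0003, 0], [0, -0.01, -0.0003, 0], [0, -0.01, -0.0003, 0], [0, -0.01, -0.0003, 0]],
])

```text
time: 9.05
ee_pos: [0.5172, -0.0344, 0.0604]
tcp_rot: [178.4, -0.1, 170.3]
wrist_force: [4.4, 1.7, -5.8]
opening: 0.0214
grasp_force: 59.2
```

play_rows([
  [[0, -0.01, -0.0003, 0], [0, -0.01, -0.0003, 0], [0, -0.01, -0.0003, 0], [0, -0.01, -0.0003, 0], [0, -0.01, -0.0003, 0]],
])

```text
time: 9.47
ee_pos: [0.5087, -0.0838, 0.0605]
tcp_rot: [178.4, -0.1, 170.3]
wrist_force: [3.8, 1.8, -6.4]
opening: 0.0212
grasp_force: 59.2
```

play_rows([
  [[0, -0.01, -0.0003, 0], [0, -0.01, -0.0003, 0], [0, -0.01, -0.0003, 0], [0, -0.01, -0.0003, 0], [0, -0.01, -0.0003, 0]],
])

```text
time: 9.88
ee_pos: [0.5003, -0.133, 0.0606]
tcp_rot: [178.4, -0.1, 170.3]
wrist_force: [5.1, 1.0, -6.7]
opening: 0.0216
grasp_force: 59.2
```

play_rows([
  [[0, -0.008, -0.0003, 0], [0, -0.004, -0.0003, 0], [0, -0.003, 0, 0], [0, 0, 0, 0], [0, 0, 0, 0]],
])

```text
time: 10.3
ee_pos: [0.4978, -0.1472, 0.0608]
tcp_rot: [178.4, -0.1, 170.3]
wrist_force: [4.2, -2.2, -6.0]
opening: 0.0212
grasp_force: 59.4
```

Run:
```python
from h import *
go([ 0.49787559, -0.1469803,   0.0602 ],170.27)
print(bot.get_obs()['wrist_force'])
```

```text
at [ 0.4978 -0.1472  0.0608] [ 1.7845e+02 -1.0000e-01  1.7026e+02] q6 now -8 then -7 | turn -0.0001 shift [0.     0.0002 0.0006] tilt dir [ 0.0028  0.027  -0.9996]
[ 4.21051324 -2.17777228 -6.02012297]
```

play_rows([
  [[0, 0, 0.002, 0], [0, 0, 0.002, 0], [0, 0, 0.002, 0], [0, 0, 0.002, 0], [0, 0, 0.002, 0]],
])

```text
time: 10.72
ee_pos: [0.4981, -0.1461, 0.0507]
tcp_rot: [178.4, -0.1, 170.3]
wrist_force: [3.0, 1.6, -1.4]
opening: 0.0207
grasp_force: 59.9
```

play_rows([
  [[0, 0, 0, 0], [0, 0, 0, 0], [0, 0, 0, 0], [0, 0, 0, 0], [0, 0, 0, 0]],
])

```text
time: 11.13
ee_pos: [0.498, -0.1462, 0.0505]
tcp_rot: [178.3, -0.1, 170.3]
wrist_force: [4.6, 2.3, -6.1]
opening: 0.0213
grasp_force: 59.3
```

play_rows([
  [[0, 0, 0, 0], [0, 0, 0, 0], [0, 0, 0, 0], [0, 0, 0, 0], [0, 0, 0, 0]],
], gripper=0.06)

```text
time: 11.55
ee_pos: [0.4979, -0.1467, 0.051]
tcp_rot: [178.4, -0.1, 170.3]
wrist_force: [-0.3, 0.1, 1.0]
opening: 0.0598
grasp_force: 0.0
```

play_rows([
  [[0, 0, -0.02, 0], [0, 0, -0.03, 0], [0, 0, -0.03, 0], [0, 0, -0.03, 0], [0, 0, -0.03, 0]],
])

```text
time: 11.97
ee_pos: [0.4972, -0.1505, 0.1923]
tcp_rot: [178.4, -0.1, 170.3]
wrist_force: [1.0, -0.1, 0.6]
opening: 0.0601
grasp_force: 0.0
```

play_rows([
  [[0.04, 0, 0, -0.12], [0.04, 0, 0, -0.12], [0.04, 0, 0, -0.12], [0.04, 0, 0, -0.12], [0.04, 0, 0, 0]],
])

```text
time: 12.38
ee_pos: [0.2991, -0.1636, 0.1898]
tcp_rot: [178.6, 0.7, -161.7]
wrist_force: [0.2, -1.1, 0.7]
opening: 0.0603
grasp_force: 0.0
```

Run:
```python
from h import *
go([.41,-.29,.2],0)
c=cam("top"); im=c["img"]; s=cam("scene")
cv2.imwrite("pics/l.png",np.hstack([cv2.resize(im[120:270,220:420],(480,360),interpolation=cv2.INTER_CUBIC),cv2.resize(s["img"][220:340,190:290],(300,360),interpolation=cv2.INTER_CUBIC)]))
k=np.array([.5255,.0113,0])-.16*BY
for z in(.076,.084): print(z,proj(c,[k+[0,0,z]]),proj(s,[k+[0,0,z]]))
cv2.imwrite("pics/full.png",im)
```

```text
at [ 0.2991 -0.1636  0.1898] [ 178.56    0.68 -161.7 ] q6 now -48 then 145 | turn -2.8221 shift [ 0.1109  0.1261 -0.0133] tilt dir [ 0.0033  0.0275 -0.9996]
0.076 [[392.0880285  242.68436818]] [[256.34877899 224.4647742 ]]
0.084 [[392.87304061 242.00964296]] [[255.94888641 222.33941233]]
```

View pics/l.png

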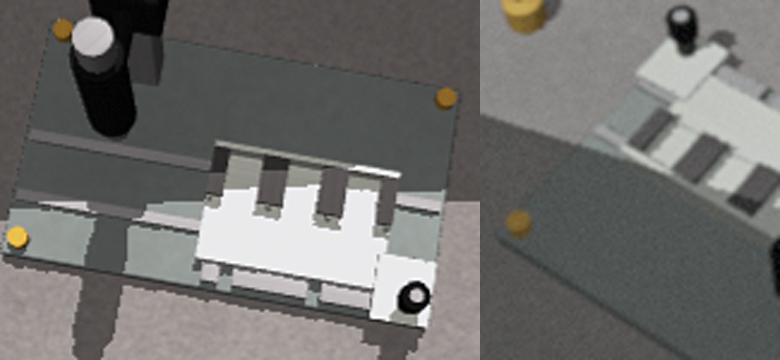

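Run:
```python
import cv2,numpy as np
im=cv2.imread("pics/full.png")
cv2.imwrite("pics/z.png",cv2.resize(im[172:254,298:404],None,fx=7,fy=7,interpolation=cv2.INTER_CUBIC))
```

```text
(no output)
```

View pics/z.png

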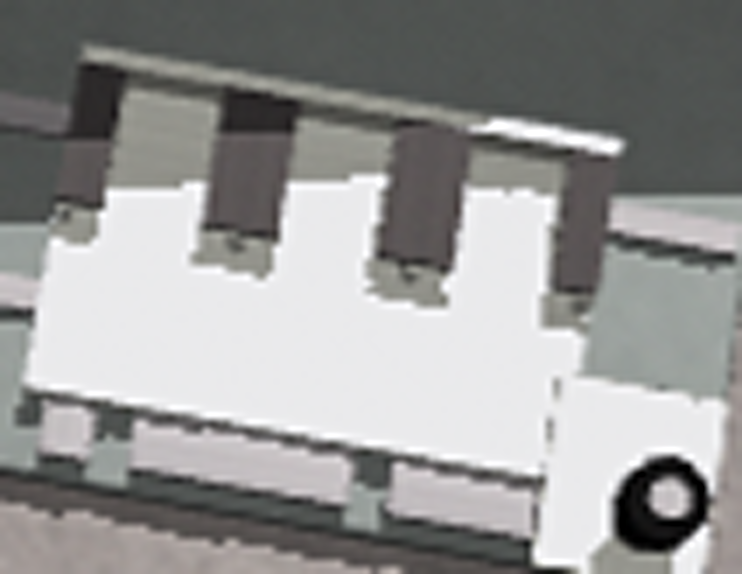

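Run:
```python
from h import *
c=cam("top"); A=lambda L:np.array(L,float)/7+[298,172]
f=lambda n,L,z:print(n,bed(onz(c,A(L),z)).round(4).tolist())
f("L r",[[125,70],[100,210]],.045)
f("21",[[222,90],[298,102],[205,232],[280,242]],.045)
f("10",[[393,120],[468,132],[378,262],[452,270]],.045)
f("R l",[[565,152],[553,288]],.045)
f("porch",[[25,388],[540,472]],.029)
f("knob",[[661,503]],.076)
f("ends",[[83,50],[622,150]],.047)
for y in(-.007,-.061,-.115):
  P=BC-.02*BX+y*BY; print(y,P.round(4))
```

```text
L r [[0.0044, 0.0062], [-0.0405, 0.006]]
21 [[0.0035, -0.0241], [0.0039, -0.0475], [-0.0415, -0.0264], [-0.0405, -0.0493]]
10 [[0.0036, -0.0771], [0.004, -0.1003], [-0.0413, -0.0796], [-0.0398, -0.1021]]
R l [[0.0031, -0.1305], [-0.0398, -0.1331]]
porch [[-0.0953, 0.0192], [-0.0932, -0.1397]]
knob [[-0.1056, -0.1694]]
ends [[0.0076, 0.0198], [0.0062, -0.1473]]
-0.007 [ 0.6079 -0.0014  0.    ]
-0.061 [ 0.5988 -0.0546  0.    ]
-0.115 [ 0.5897 -0.1079  0.    ]
```

Run:
```python
from h import *
t=[]
for n in("top","scene"):
  c=cam(n); im=cv2.imread(f"pics/{n}0.png")
  for x,y,a in((.391,-.295,68),(.391,-.295,-22)):
    a=np.radians(a); w=np.array([np.cos(a),np.sin(a)]); m=np.array([-w[1],w[0]])
    u0=proj(c,[[x,y,.036]])[0].astype(int); crop=cv2.resize(im[u0[1]-20:u0[1]+20,u0[0]-20:u0[0]+20],None,fx=9,fy=9,interpolation=cv2.INTER_CUBIC)
    for z,cl,hw,hn in((.008,(0,255,0),.012,.006),(.072,(0,0,255),.012,.006),(.008,(255,255,0),.022,.022)):
        uv=proj(c,[[*(np.array([x,y])+s*hw*w+r*hn*m),z] for s,r in((1,1),(1,-1),(-1,-1),(-1,1))])
        cv2.polylines(crop,[((uv-(u0-20)+.5)*9).astype(np.int32)],True,cl,1)
    t.append(crop)
cv2.imwrite("pics/c.png",cv2.resize(np.vstack([np.hstack(t[:2]),np.hstack(t[2:])]),(600,600)))
```

View pics/c.png

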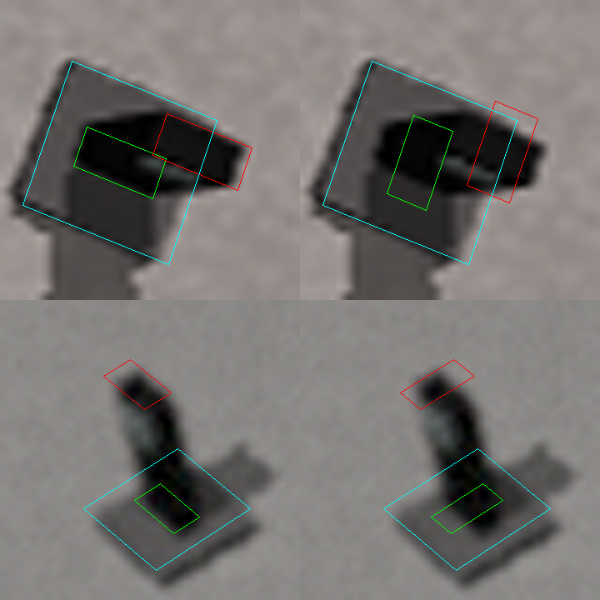

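play_rows([
  [[0, 0, 0, 0.1205], [0, 0, 0, 0.1205], [0, 0, 0, 0.1205], [0, 0, 0, 0.1205], [0, 0, 0, 0.1205]],
], gripper=0.05, squeeze=40)

```text
time: 13.05
ee_pos: [0.302, -0.164, 0.1894]
tcp_rot: [178.4, -0.4, 163.0]
wrist_force: [-0.2, 0.1, 0.6]
opening: 0.05
grasp_force: 0.0
```

play_rows([
  [[0, 0, 0, 0.1205], [0, 0, 0, 0.1205], [0, 0, 0, 0.1205], [0, 0, 0, 0.1205], [0, 0, 0, 0.1205]],
])

```text
time: 13.47
ee_pos: [0.302, -0.1639, 0.1894]
tcp_rot: [178.9, -1.2, 128.5]
wrist_force: [-0.1, 0.9, 0.0]
opening: 0.0499
grasp_force: 0.0
```

play_rows([
  [[0, 0, 0, 0.1205], [0, 0, 0, 0.1205], [0, 0, 0, 0.1205], [0, 0, 0, 0.1205], [0, 0, 0, 0.1205]],
])

```text
time: 13.88
ee_pos: [0.302, -0.1639, 0.1894]
tcp_rot: [179.8, -1.6, 94.0]
wrist_force: [-1.1, 0.2, -0.2]
opening: 0.05
grasp_force: 0.0
```

play_rows([
  [[0, 0, 0, 0.1205], [0, 0, 0, 0.1205], [0, 0, 0, 0.1205], [0, 0, 0, 0.11], [0, 0, 0, 0]],
])

```text
time: 14.3
ee_pos: [0.3019, -0.164, 0.1894]
tcp_rot: [-179.5, -1.5, 67.0]
wrist_force: [0.1, -0.1, -0.3]
opening: 0.0501
grasp_force: 0.0
```

play_rows([
  [[0, 0, 0, 0], [0, 0, 0, 0], [0, 0, 0, 0], [0, 0, 0, 0], [0, 0, 0, 0]],
])

```text
time: 14.72
ee_pos: [0.301, -0.1643, 0.1898]
tcp_rot: [-179.5, -1.5, 67.3]
wrist_force: [0.1, 0.4, 0.4]
opening: 0.0497
grasp_force: 0.0
```

Run:
```python
from h import *
go([.391,-.293,.11],68); go([.391,-.2928,.026],68)
c=cam("scene");im=c["img"];u=proj(c,[[.391,-.293,.0]])[0]; cv2.imwrite("pics/chk.png",im)
d=cv2.absdiff(im,cv2.imread("pics/scene0.png"))[170:215,210:255]; print(d.max(),d.mean())
```

```text
at [ 0.301  -0.1643  0.1898] [-179.55   -1.54   67.26] q6 now 83 then 75 | turn -0.0129 shift [-0.0877  0.1323  0.0764] tilt dir [ 0.0031  0.0278 -0.9996]
at [ 0.301  -0.1643  0.1898] [-179.55   -1.54   67.26] q6 now 83 then 75 | turn -0.0129 shift [-0.0898  0.1328  0.1604] tilt dir [ 0.0031  0.0278 -0.9996]
129 14.029465020576131
```

```bash
cat >> h.py <<'E'
MT=dict(A=(.499,.343),B=(.4055,.273),C=(.391,-.293))
def check(names="ABC"):
    for n in("top","scene"):
        c=cam(n); r=cv2.imread(f"pics/{n}0.png")
        for k in names:
            u=proj(c,[[*MT[k],.03]])[0].astype(int); h=20
            T=r[u[1]-h:u[1]+h,u[0]-h:u[0]+h]; W=c["img"][u[1]-60:u[1]+60,u[0]-60:u[0]+60]
            s=cv2.matchTemplate(W,T,cv2.TM_CCOEFF_NORMED); _,v,_,l=cv2.minMaxLoc(s)
            print(n,k,"score %.3f"%v,"px shift",np.array(l)-40, "here %.3f"%s[40,40])
E
python3 - <<'E'
from h import *
check(); c=cam("scene"); print(proj(c,[[.30,-.164,.19],[.3,-.164,.3]]))
E
```

```text
top A score 1.000 px shift [0 0] here 1.000
top B score 1.000 px shift [0 0] here 1.000
top C score 0.696 px shift [9 8] here 0.171
scene A score 0.995 px shift [0 0] here 0.995
scene B score 0.995 px shift [0 0] here 0.995
scene C score 0.987 px shift [-3 -6] here 0.599
[[282.41852429 137.48274649]
 [278.91445753  99.56252687]]
```

Run:
```python
from h import *
for n,d in(("top",(9,8)),("scene",(-3,-6))):
    c=cam(n); u=proj(c,[[.391,-.293,.03]]); print(n,onz(c,u+np.array(d),.03))
    im=c["img"]; v=(u[0]+d).astype(int); T=cv2.resize(im[v[1]-25:v[1]+25,v[0]-25:v[0]+25],None,fx=8,fy=8,interpolation=cv2.INTER_CUBIC)
    cv2.imwrite(f"pics/n_{n}.png",T); print(v-25)
a=[cv2.imread(f"pics/n_{n}.png") for n in("top","scene")]; cv2.imwrite("pics/n.png",np.hstack(a))
```

```text
top [[ 0.37460541 -0.31089319  0.03      ]]
[443 280]
scene [[ 0.37397149 -0.31274433  0.03      ]]
[202 160]
```

View pics/n.png

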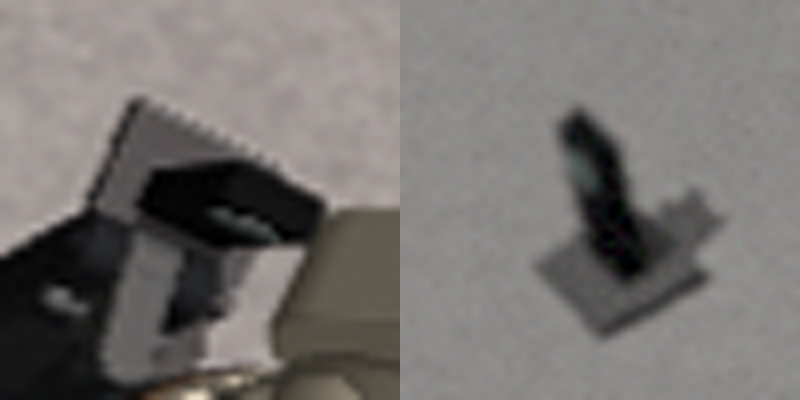

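Run:
```python
from h import *
c=cam("top"); P=onz(c,np.array([[138,98],[92,200],[270,172]])/8+[443,280],.008)[:,:2]
for a,b in((0,1),(0,2)):
    d=P[b]-P[a]; print(np.linalg.norm(d),np.degrees(np.arctan2(d[1],d[0])))
print(P)
s=cam("scene"); print(onz(s,[[229.8,193.1]],.008))
Q=onz(s,np.array([[135,265],[203,330],[308,265]])/8+[202,160],.008)[:,:2]; d=np.diff(Q,axis=0); print(Q,np.linalg.norm(d,axis=1),np.degrees(np.arctan2(d[:,1],d[:,0])))
for y in(64,): go([.3743,-.312,.11],y)
```

```text
0.030425207235369973 152.6594078433079
0.039462086055615395 -119.49730667671876
[[ 0.40360366 -0.303801  ]
 [ 0.37657719 -0.28982735]
 [ 0.38417322 -0.33814797]]
[[ 0.3777852  -0.30601987  0.008     ]]
[[ 0.38981097 -0.33453211]
 [ 0.4077104  -0.29608557]
 [ 0.36618655 -0.27803659]] [0.04240904 0.04527688] [ 65.03488265 156.50708222]
at [ 0.3009 -0.1643  0.1898] [-179.54   -1.54   67.2 ] q6 now 83 then 76 | turn 0.0559 shift [-0.1026  0.1315  0.0759] tilt dir [ 0.0031  0.0278 -0.9996]
```

play_rows([
  [[0, 0, 0, 0.0559], [-0.0254, 0.033, 0, 0], [-0.0254, 0.033, 0, 0], [-0.0254, 0.033, 0, 0], [-0.0254, 0.0327, 0, 0]],
])

```text
time: 15.53
ee_pos: [0.3754, -0.3152, 0.1858]
tcp_rot: [-179.5, -1.5, 64.0]
wrist_force: [0.7, 1.4, 0.3]
opening: 0.0499
grasp_force: 0.0
```

play_rows([
  [[0, 0, 0.02, 0], [0, 0, 0.02, 0], [0, 0, 0.02, 0], [0, 0, 0.016, 0], [0, 0, 0, 0]],
])

```text
time: 15.95
ee_pos: [0.3737, -0.3102, 0.1064]
tcp_rot: [-179.2, -1.6, 64.0]
wrist_force: [-0.8, 0.5, -0.7]
opening: 0.05
grasp_force: 0.0
```

play_rows([
  [[0, 0, 0, 0], [0, 0, 0, 0], [0, 0, 0, 0], [0, 0, 0, 0], [0, 0, 0, 0]],
])

```text
time: 16.37
ee_pos: [0.3753, -0.3115, 0.1108]
tcp_rot: [-179.5, -1.5, 64.0]
wrist_force: [0.5, -0.1, -0.5]
opening: 0.0496
grasp_force: 0.0
```

Run:
```python
from h import *
go([.375,-.3105,.026],64)
t=cam("top");s=cam("scene")
a=[]
for c in(t,s):
    u=proj(c,[[.375,-.311,.04]])[0].astype(int)-25; print(u)
    a.append(cv2.resize(c["img"][u[1]:u[1]+50,u[0]:u[0]+50],None,fx=8,fy=8,interpolation=cv2.INTER_CUBIC))
cv2.imwrite("pics/g.png",np.hstack(a))
```

```text
at [ 0.3753 -0.3115  0.1108] [-179.54   -1.49   64.  ] q6 now 75 then 76 | turn 0.0000 shift [-0.0015 -0.      0.0848] tilt dir [ 0.0042  0.0269 -0.9996]
[444 280]
[201 158]
```

View pics/g.png

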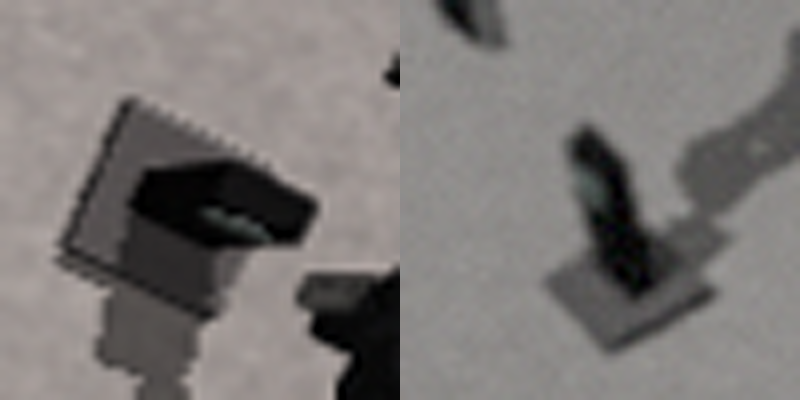

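Run:
```python
from h import *
for n,L,o in(("top",[[130,98],[65,245],[212,315]],[444,280]),("scene",[[145,280],[212,345],[312,287]],[201,158])):
    c=cam(n); P=onz(c,(np.array(L,float)-4)/8+.5+o-.5,.008)[:,:2]; d=np.diff(P,axis=0)
    print(n,((P[0]+P[2])/2).round(4),np.linalg.norm(d,axis=1),np.degrees(np.arctan2(d[:,1],d[:,0])))
```

```text
top [ 0.3762 -0.312 ] [0.04358767 0.04227083] [ 153.07374332 -115.34762253]
scene [ 0.3781 -0.3083] [0.04227113 0.04202899] [ 64.66663222 154.4530913 ]
```

play_rows([
  [[0, 0.0016, 0.02, 0], [0, 0, 0.02, 0], [0, 0, 0.02, 0], [0, 0, 0.015, 0], [0, 0, 0.0095, 0]],
])

```text
time: 16.98
ee_pos: [0.376, -0.309, 0.0236]
tcp_rot: [-179.4, -1.5, 64.0]
wrist_force: [-0.3, -1.0, 0.5]
opening: 0.0501
grasp_force: 0.0
```

play_rows([
  [[0, 0, 0, 0], [0, 0, 0, 0], [0, 0, 0, 0], [0, 0, 0, 0], [0, 0, 0, 0]],
])

```text
time: 17.4
ee_pos: [0.3771, -0.3099, 0.0263]
tcp_rot: [-179.5, -1.5, 64.0]
wrist_force: [0.4, 0.1, -0.4]
opening: 0.0497
grasp_force: 0.0
```

play_rows([
  [[0, 0, 0, 0], [0, 0, 0, 0], [0, 0, 0, 0], [0, 0, 0, 0], [0, 0, 0, 0]],
], gripper=0, squeeze=40)

```text
time: 17.82
ee_pos: [0.3769, -0.3097, 0.0258]
tcp_rot: [-179.5, -1.5, 64.0]
wrist_force: [-0.0, 0.3, 4.5]
opening: 0.0112
grasp_force: 39.5
```

play_rows([
  [[0, 0, 0, 0], [0, 0, 0, 0], [0, 0, 0, 0], [0, 0, 0, 0], [0, 0, 0, 0]],
])

```text
time: 18.23
ee_pos: [0.3768, -0.3097, 0.0257]
tcp_rot: [-179.5, -1.5, 64.0]
wrist_force: [-1.0, 0.5, 5.2]
opening: 0.0112
grasp_force: 39.8
```

play_rows([
  [[0, 0, -0.005, 0], [0, 0, -0.02, 0], [0, 0, -0.025, 0], [0, 0, -0.025, 0], [0, 0, -0.025, 0]],
])

```text
time: 18.65
ee_pos: [0.3759, -0.3119, 0.126]
tcp_rot: [-179.4, -1.5, 64.0]
wrist_force: [-0.1, -0.3, -1.8]
opening: 0.0111
grasp_force: 39.2
```

```bash
cat >> h.py <<'E'
def seat(i,dx=0.): # world position at bay i, dx along bay x from seated centre
    return BC+(-.0203+dx)*BX+(-.1165+.054*i)*BY
def tcp(P,z): return np.array([P[0]+.0001,P[1]+.0005,z])
E
python3 - <<'E'
from h import *
o=bot.get_obs(); print(o['wrist_force'],o['grasp_force'])
go(tcp(seat(0,-.05),.13),80.27)
for i in range(3): print(seat(i,-.05).round(4),seat(i).round(4))
E
```

```text
[-0.10028546 -0.27438685 -1.76082544] 39.19231653213501
at [ 0.3759 -0.3119  0.126 ] [-179.38   -1.53   63.99] q6 now 75 then 89 | turn -0.2841 shift [0.2363 0.1259 0.0024] tilt dir [ 0.002   0.0288 -0.9996]
[ 0.5398 -0.1008  0.    ] [ 0.5891 -0.1093  0.    ]
[ 0.5489 -0.0476  0.    ] [ 0.5982 -0.0561  0.    ]
[0.5581 0.0056 0.    ] [ 0.6074 -0.0028  0.    ]
```

play_rows([
  [[0, 0, 0, -0.0947], [0, 0, 0, -0.0947], [0, 0, 0, -0.0947], [0.01, 0.005, 0, 0], [0.023, 0.012, 0, 0]],
])

```text
time: 19.07
ee_pos: [0.3979, -0.2832, 0.1258]
tcp_rot: [-179.8, -1.6, 80.0]
wrist_force: [0.2, 0.4, -1.7]
opening: 0.0113
grasp_force: 39.2
```

play_rows([
  [[0.025, 0.0135, 0, 0], [0.025, 0.0135, 0, 0], [0.025, 0.0135, 0, 0], [0.025, 0.0135, 0, 0], [0.025, 0.0135, 0, 0]],
])

```text
time: 19.48
ee_pos: [0.4869, -0.169, 0.1294]
tcp_rot: [-179.9, -1.6, 80.1]
wrist_force: [0.7, -0.8, -1.1]
opening: 0.0114
grasp_force: 39.2
```

play_rows([
  [[0.025, 0.0135, 0, 0], [0.025, 0.0135, 0, 0], [0.02, 0.01, 0, 0], [0.008, 0.0044, 0, 0], [0, 0, 0, 0]],
])

```text
time: 19.9
ee_pos: [0.5409, -0.0991, 0.1311]
tcp_rot: [-179.8, -1.6, 80.3]
wrist_force: [0.4, -0.3, -1.6]
opening: 0.011
grasp_force: 39.2
```

play_rows([
  [[0, 0, 0, 0], [0, 0, 0, 0], [0, 0, 0, 0], [0, 0, 0, 0], [0, 0, 0, 0]],
])

```text
time: 20.32
ee_pos: [0.54, -0.1018, 0.1319]
tcp_rot: [-179.9, -1.6, 80.2]
wrist_force: [-1.1, 0.4, -1.0]
opening: 0.0116
grasp_force: 39.2
```

Run:
```python
from h import *
go(tcp(seat(0,-.05),.0555),80.27)
o=bot.get_obs(); print(o['opening'],o['grasp_force'])
t=cam("top");s=cam("scene"); a=[]
for c in(t,s):
    u=proj(c,[[.545,-.10,.09]])[0].astype(int)-30; print(u)
    a.append(cv2.resize(c["img"][u[1]:u[1]+60,u[0]:u[0]+60],(400,400),interpolation=cv2.INTER_CUBIC))
cv2.imwrite("pics/p.png",np.hstack(a)); check("AB")
```

```text
at [ 0.54   -0.1018  0.1319] [-179.91   -1.6    80.2 ] q6 now 88 then 89 | turn -0.0012 shift [-0.0008 -0.0002  0.0764] tilt dir [ 0.0033  0.0277 -0.9996]
0.01161115975637638 39.21192526817322
[339 188]
[233 210]
top A score 1.000 px shift [0 0] here 1.000
top B score 1.000 px shift [0 0] here 1.000
scene A score 0.995 px shift [0 0] here 0.995
scene B score 0.995 px shift [0 0] here 0.995
```

View pics/p.png

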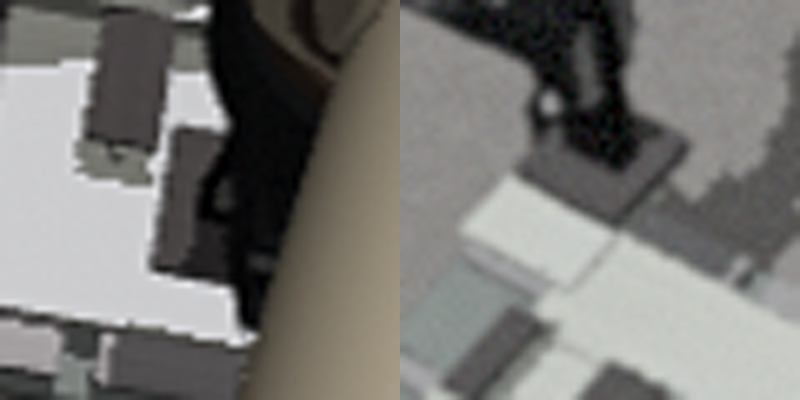

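```bash
cat >> h.py <<'E'
def tcpbed(): print("tcp bed",bed(bot.get_obs()['ee_pos']).round(4), "grasp bed",bed(bot.get_obs()['ee_pos']-[.0001,.0005,0]).round(4))
E
python3 - <<'E'
from h import *
t=cam("top");s=cam("scene"); k=60/400
P=onz(t,np.array([[175,128],[152,270]])*k+[339,188],.114); print("top",bed(P).round(4), bed(P)[:,1].mean()-.022)
P=onz(s,np.array([[212,222],[288,148]])*k+[233,210],.114); print("scene",bed(P).round(4),"ctr?")
tcpbed()
E
```

```text
top [[-0.0506 -0.1   ]
 [-0.0939 -0.0998]] -0.12188273098086258
scene [[-0.0469 -0.0941]
 [-0.0867 -0.0917]] ctr?
tcp bed [[-0.0698 -0.1167]] grasp bed [[-0.0698 -0.1172]]
```

play_rows([
  [[0.0035, 0, 0.015, 0], [0, 0, 0.015, 0], [0, 0, 0.015, 0], [0, 0, 0.015, 0], [0, 0, 0.014, 0]],
])

```text
time: 21.03
ee_pos: [0.541, -0.0954, 0.057]
tcp_rot: [-179.9, -1.6, 80.3]
wrist_force: [-0.8, -0.9, -0.9]
opening: 0.0112
grasp_force: 39.2
```

play_rows([
  [[0, 0, 0, 0], [0, 0, 0, 0], [0, 0, 0, 0], [0, 0, 0, 0], [0, 0, 0, 0]],
])

```text
time: 21.45
ee_pos: [0.5414, -0.0956, 0.0585]
tcp_rot: [-180.0, -1.6, 80.3]
wrist_force: [-0.9, -0.5, -1.1]
opening: 0.0111
grasp_force: 39.3
```

Run:
```python
from h import *
tcpbed(); go(tcp(seat(0,-.05)+.0045*BY,.0545),80.27)
t=cam("top");s=cam("scene"); a=[]
for c in(t,s):
    u=proj(c,[[.545,-.10,.04]])[0].astype(int)-30; print(u)
    a.append(cv2.resize(c["img"][u[1]:u[1]+60,u[0]:u[0]+60],(400,400),interpolation=cv2.INTER_CUBIC))
cv2.imwrite("pics/p2.png",np.hstack(a))
```

```text
tcp bed [[-0.0696 -0.1111]] grasp bed [[-0.0696 -0.1116]]
at [ 0.5414 -0.0956  0.0585] [-179.95   -1.6    80.28] q6 now 89 then 90 | turn 0.0001 shift [-0.0005 -0.0007  0.004 ] tilt dir [ 0.0039  0.0276 -0.9996]
[336 193]
[235 223]
```

View pics/p2.png

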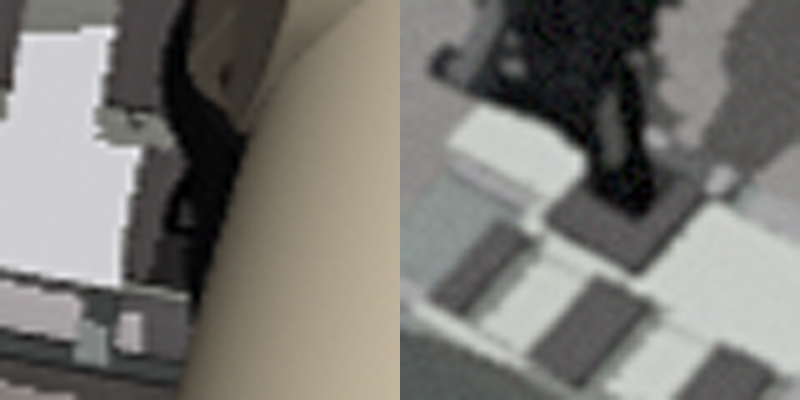

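Run:
```python
from h import *
t=cam("top");s=cam("scene"); k=60/400
f=lambda c,L,o,z:print(bed(onz(c,np.array(L,float)*k+o,z)).round(4).tolist())
f(t,[[112,25],[100,105]],[336,193],.045); f(t,[[135,160],[123,282]],[336,193],.0407)
print("scene strip10 L,R; stripR R; base right edge; base back corners")
o=[235,223]
f(s,[[130,355],[198,278],[178,385],[250,300]],o,.045)
f(s,[[75,312],[135,238]],o,.045)
f(s,[[238,272],[308,195],[148,215]],o,.0407)
```

```text
[[-0.0136, -0.0769], [-0.0402, -0.0772]]
[[-0.0549, -0.0914], [-0.0946, -0.0938]]
scene strip10 L,R; stripR R; base right edge; base back corners
[[0.0041, -0.0942], [-0.0345, -0.0942], [0.0049, -0.0726], [-0.0369, -0.073]]
[[0.0004, -0.1217], [-0.0362, -0.1238]]
[[-0.0464, -0.0859], [-0.0875, -0.085], [-0.049, -0.1285]]
```

play_rows([
  [[-0.0012, 0, 0.001, 0], [0, 0, 0.001, 0], [0, 0, 0.001, 0], [0, 0, 0, 0], [0, 0, 0, 0]],
])

```text
time: 22.07
ee_pos: [0.5408, -0.0967, 0.0547]
tcp_rot: [-179.9, -1.6, 80.3]
wrist_force: [-0.2, 0.1, -1.4]
opening: 0.0109
grasp_force: 39.3
```

play_rows([
  [[0, 0.005, 0, 0], [0, 0.005, 0, 0], [0, 0.005, 0, 0], [0, 0.005, 0, 0], [0, 0, 0, 0]],
])

```text
time: 22.48
ee_pos: [0.5617, -0.1002, 0.0547]
tcp_rot: [-179.9, -1.6, 80.3]
wrist_force: [0.0, 0.1, -1.1]
opening: 0.0113
grasp_force: 39.4
```

play_rows([
  [[0, 0.004, 0, 0], [0, 0.004, 0, 0], [0, 0.004, 0, 0], [0, 0.003, 0, 0], [0, 0, 0, 0]],
])

```text
time: 22.9
ee_pos: [0.576, -0.1027, 0.0547]
tcp_rot: [-179.9, -1.6, 80.3]
wrist_force: [1.2, -0.9, -1.0]
opening: 0.0116
grasp_force: 39.4
```

Run:
```python
from h import *
tcpbed(); go(tcp(seat(0,0)+.0033*BY,.0555),80.27); print(bot.get_obs()['torque'])
```

```text
tcp bed [[-0.0343 -0.1122]] grasp bed [[-0.0343 -0.1127]]
at [ 0.576  -0.1027  0.0547] [-179.92   -1.6    80.28] q6 now 89 then 90 | turn 0.0002 shift [-0.0005  0.014  -0.0008] tilt dir [ 0.0033  0.0278 -0.9996]
[-0.09227941 -0.08211308  0.020556  ]
```

play_rows([
  [[0, 0.004, 0, 0], [0, 0.004, 0, 0], [0, 0.003, 0, 0], [0, 0.0015, 0, 0], [0, 0, 0, 0]],
])

```text
time: 23.32
ee_pos: [0.5881, -0.1047, 0.0547]
tcp_rot: [-179.9, -1.6, 80.3]
wrist_force: [0.7, -0.1, -1.3]
opening: 0.0111
grasp_force: 39.3
```

play_rows([
  [[0, 0.001, 0, 0], [0, 0.001, 0, 0], [0, 0.001, 0, 0], [0, 0, 0, 0], [0, 0, 0, 0]],
])

```text
time: 23.73
ee_pos: [0.5907, -0.1052, 0.0547]
tcp_rot: [-179.9, -1.6, 80.3]
wrist_force: [-0.3, -0.1, -1.8]
opening: 0.011
grasp_force: 39.2
```

play_rows([
  [[0, 0, 0.001, 0], [0, 0, 0.001, 0], [0, 0, 0.001, 0], [0, 0, 0, 0], [0, 0, 0, 0]],
])

```text
time: 24.15
ee_pos: [0.5907, -0.1051, 0.0517]
tcp_rot: [-179.9, -1.6, 80.3]
wrist_force: [-0.2, 0.7, -1.9]
opening: 0.0111
grasp_force: 39.4
```

play_rows([
  [[0, 0, 0, 0], [0, 0, 0, 0], [0, 0, 0, 0], [0, 0, 0, 0], [0, 0, 0, 0]],
])

```text
time: 24.57
ee_pos: [0.5907, -0.1051, 0.0517]
tcp_rot: [-179.9, -1.6, 80.3]
wrist_force: [0.4, 0.5, -0.9]
opening: 0.0112
grasp_force: 39.4
```

play_rows([
  [[0, 0, 0, 0], [0, 0, 0, 0], [0, 0, 0, 0], [0, 0, 0, 0], [0, 0, 0, 0]],
], gripper=0.022)

```text
time: 24.98
ee_pos: [0.5908, -0.1051, 0.0518]
tcp_rot: [-179.9, -1.6, 80.3]
wrist_force: [0.1, -0.1, -0.3]
opening: 0.0217
grasp_force: 0.0
```

play_rows([
  [[0, 0, -0.005, 0], [0, 0, -0.01, 0], [0, 0, -0.02, 0], [0, 0, -0.03, 0], [0, 0, -0.03, 0]],
])

```text
time: 25.4
ee_pos: [0.5899, -0.1077, 0.1482]
tcp_rot: [-179.9, -1.6, 80.3]
wrist_force: [0.4, 0.2, -0.2]
opening: 0.0222
grasp_force: 0.0
```

play_rows([
  [[0, -0.04, -0.01, 0], [0, -0.04, 0, 0], [0, -0.04, 0, 0], [0, -0.04, 0, 0], [0, -0.04, 0, 0]],
], gripper=0.05)

```text
time: 25.82
ee_pos: [0.3916, -0.074, 0.1578]
tcp_rot: [-180.0, -1.6, 80.3]
wrist_force: [-0.0, -0.1, 0.8]
opening: 0.0501
grasp_force: 0.0
```

Run:
```python
from h import *
print(bot.get_obs()['wrist_force'])
go([.4055,.274,.17],118.4); check("AB")
t=cam("top"); cv2.imwrite("pics/t2.png",t["img"]); s=cam("scene"); cv2.imwrite("pics/s2.png",s["img"])
# mount in seat0: plate top dark, base dark in slot
for n,c in(("top",t),("scene",s)):
    g=cv2.cvtColor(c["img"],cv2.COLOR_BGR2GRAY); P=seat(0)
    uv=proj(c,[P+[0,0,.098],P+[0,0,.062],P+[0,0,.034]+.018*BX*0-.018*BX, P-.05*BX+[0,0,.029]]); print(n,uv.round(1).tolist(),[int(g[int(v),int(u)]) for u,v in uv])
```

```text
[-0.03318436 -0.11387485  0.76474166]
at [ 0.3916 -0.074   0.1578] [-179.97   -1.6    80.28] q6 now 88 then 96 | turn -0.6653 shift [ 0.2997  0.1778 -0.0025] tilt dir [ 0.0041  0.0276 -0.9996]
top A score 1.000 px shift [0 0] here 1.000
top B score 1.000 px shift [0 0] here 1.000
scene A score 0.995 px shift [0 0] here 0.995
scene B score 0.995 px shift [0 0] here 0.995
top [[374.6, 196.2], [371.9, 200.9], [368.6, 212.3], [366.1, 227.2]] [21, 43, 40, 225]
scene [[250.5, 251.3], [252.6, 260.5], [258.7, 262.1], [267.0, 254.3]] [24, 81, 5, 196]
```

Run:
```python
from h import *
c=cam("top"); g=cv2.cvtColor(c["img"],cv2.COLOR_BGR2GRAY)
for k in "AB":
    u=proj(c,[[*MT[k],.008]])[0].astype(int)-35; w=cv2.resize(g[u[1]:u[1]+70,u[0]:u[0]+70],None,fx=4,fy=4,interpolation=cv2.INTER_LINEAR)
    m=(w<110).astype(np.uint8)
    cs,_=cv2.findContours(m,cv2.RETR_EXTERNAL,cv2.CHAIN_APPROX_NONE)
    for q in cs:
        if cv2.contourArea(q)<1500 : continue
        a=cv2.approxPolyDP(q,5,True)[:,0]; px=(a+.5)/4-.5+u
        print(k,np.c_[px.round(1),bed(onz(c,px,.008))*0+onz(c,px,.008)[:,:2].round(4)].tolist())
```

```text
A [[140.4, 235.6, 0.5214, 0.3809], [139.1, 240.9, 0.51, 0.3826], [145.6, 244.9, 0.5015, 0.3684], [143.6, 252.1, 0.4859, 0.3714], [148.4, 255.9, 0.4779, 0.3609], [147.4, 264.1, 0.4604, 0.3617], [158.4, 267.1, 0.4541, 0.3384], [159.4, 259.6, 0.47, 0.3375], [165.4, 257.1, 0.4755, 0.3254], [170.4, 237.9, 0.517, 0.3176], [150.1, 232.9, 0.5276, 0.3609], [148.1, 236.4, 0.5199, 0.3646]]
A [[121.6, 216.4, 0.5632, 0.4235], [191.4, 213.4, 0.5714, 0.2763], [191.4, 210.6, 0.5775, 0.2766], [121.6, 210.6, 0.5758, 0.4246]]
B [[193.1, 275.6, 0.4364, 0.2651], [178.6, 281.6, 0.4237, 0.2944], [171.6, 287.9, 0.4106, 0.3081], [179.4, 298.9, 0.3878, 0.2907], [177.4, 310.9, 0.3631, 0.2932], [179.6, 314.4, 0.356, 0.2881], [189.1, 309.4, 0.3662, 0.2693], [191.4, 301.1, 0.3832, 0.2657], [198.1, 298.4, 0.3889, 0.2521], [202.1, 294.1, 0.3977, 0.2442]]
B [[165.6, 254.6, 0.4808, 0.3252], [152.6, 254.6, 0.4807, 0.3523], [152.6, 266.4, 0.4556, 0.3505], [158.4, 267.1, 0.4541, 0.3384], [159.4, 259.6, 0.47, 0.3375], [162.9, 259.4, 0.4706, 0.3302]]
```

play_rows([
  [[0, 0, 0, -0.12], [0, 0, 0, -0.12], [0, 0, 0, -0.12], [0, 0, 0, -0.12], [0, 0, 0, -0.12]],
])

```text
time: 26.48
ee_pos: [0.3944, -0.0744, 0.157]
tcp_rot: [179.2, -1.4, 115.0]
wrist_force: [-0.1, -0.3, 0.2]
opening: 0.0499
grasp_force: 0.0
```

play_rows([
  [[0, 0, 0, -0.0653], [0.03, 0.018, 0, 0], [0.03, 0.018, 0, 0], [0.03, 0.018, 0, 0], [0.03, 0.018, 0, 0]],
])

```text
time: 26.9
ee_pos: [0.4005, 0.067, 0.161]
tcp_rot: [179.1, -1.3, 118.3]
wrist_force: [0.3, -0.5, 1.0]
opening: 0.0502
grasp_force: 0.0
```

play_rows([
  [[0.03, 0.018, 0, 0], [0.03, 0.018, 0, 0], [0.03, 0.018, 0, 0], [0.03, 0.018, 0, 0], [0.03, 0.0178, 0, 0]],
])

```text
time: 27.32
ee_pos: [0.4079, 0.2427, 0.1656]
tcp_rot: [179.1, -1.3, 118.4]
wrist_force: [0.6, -1.1, 0.6]
opening: 0.0499
grasp_force: 0.0
```

play_rows([
  [[0.03, 0.0178, 0.01, 0], [0, 0, 0.03, 0], [0, 0, 0.02, 0], [0, 0, 0, 0], [0, 0, 0, 0]],
])

```text
time: 27.73
ee_pos: [0.4087, 0.2767, 0.106]
tcp_rot: [179.3, -1.3, 118.4]
wrist_force: [0.5, 0.5, 0.9]
opening: 0.0502
grasp_force: 0.0
```

play_rows([
  [[0, 0, 0, 0], [0, 0, 0, 0], [0, 0, 0, 0], [0, 0, 0, 0], [0, 0, 0, 0]],
])

```text
time: 28.15
ee_pos: [0.4091, 0.2766, 0.1076]
tcp_rot: [179.0, -1.3, 118.4]
wrist_force: [-0.7, 0.3, 0.7]
opening: 0.0503
grasp_force: 0.0
```

Run:
```python
from h import *
go(tcp([.4066,.2740],.026),118.4); check("AB")
```

```text
at [0.4091 0.2766 0.1076] [179.01  -1.33 118.38] q6 now 95 then 96 | turn -0.0003 shift [-0.0026 -0.0045  0.0815] tilt dir [ 0.0041  0.0285 -0.9996]
top A score 0.778 px shift [0 0] here 0.778
top B score 0.481 px shift [-26 -40] here 0.476
scene A score 0.995 px shift [0 0] here 0.995
scene B score 0.859 px shift [0 0] here 0.859
```

play_rows([
  [[-0.0026, -0.0045, 0.01, 0], [0, 0, 0.02, 0], [0, 0, 0.02, 0], [0, 0, 0.02, 0], [0, 0, 0.0115, 0]],
])

```text
time: 28.67
ee_pos: [0.4055, 0.2739, 0.0232]
tcp_rot: [179.2, -1.3, 118.4]
wrist_force: [0.5, 0.1, -0.2]
opening: 0.0501
grasp_force: 0.0
```

play_rows([
  [[0, 0, 0, 0], [0, 0, 0, 0], [0, 0, 0, 0], [0, 0, 0, 0], [0, 0, 0, 0]],
])

```text
time: 29.08
ee_pos: [0.4068, 0.2748, 0.0263]
tcp_rot: [179.0, -1.3, 118.4]
wrist_force: [-0.5, -0.1, -1.1]
opening: 0.0497
grasp_force: 0.0
```

play_rows([
  [[0, 0, 0, 0], [0, 0, 0, 0], [0, 0, 0, 0], [0, 0, 0, 0], [0, 0, 0, 0]],
], gripper=0)

```text
time: 29.5
ee_pos: [0.4063, 0.2745, 0.0252]
tcp_rot: [179.1, -1.3, 118.4]
wrist_force: [-0.4, 0.1, -1.4]
opening: 0.0112
grasp_force: 44.3
```

play_rows([
  [[0, 0, 0, 0], [0, 0, 0, 0], [0, 0, 0, 0], [0, 0, 0, 0], [0, 0, 0, 0]],
])

```text
time: 29.92
ee_pos: [0.4062, 0.2744, 0.0252]
tcp_rot: [179.1, -1.3, 118.4]
wrist_force: [1.0, 0.2, -0.8]
opening: 0.0111
grasp_force: 44.3
```

play_rows([
  [[0, 0, -0.005, 0], [0, 0, -0.02, 0], [0, 0, -0.025, 0], [0, 0, -0.025, 0], [0, 0, -0.03, 0]],
])

```text
time: 30.33
ee_pos: [0.4052, 0.271, 0.1306]
tcp_rot: [179.2, -1.3, 118.4]
wrist_force: [0.3, 0.6, -1.3]
opening: 0.011
grasp_force: 44.0
```

Run:
```python
from h import *
go(tcp(seat(1,-.05),.13),80.27)
```

```text
at [0.4052 0.271  0.1306] [179.2   -1.31 118.41] q6 now 95 then 95 | turn 0.6657 shift [-0.2891  0.1956 -0.0077] tilt dir [ 0.0014  0.0267 -0.9996]
```

play_rows([
  [[0, 0, 0, 0.111], [0, 0, 0, 0.111], [0, 0, 0, 0.111], [0, 0, 0, 0.111], [0, 0, 0, 0.111]],
])

```text
time: 30.75
ee_pos: [0.4058, 0.2714, 0.1304]
tcp_rot: [179.9, -1.6, 86.3]
wrist_force: [-0.2, 0.4, -2.0]
opening: 0.0109
grasp_force: 44.1
```

play_rows([
  [[0, 0, 0, 0.1107], [-0.015, 0.01, 0, 0], [-0.025, 0.017, 0, 0], [-0.025, 0.017, 0, 0], [-0.025, 0.017, 0, 0]],
])

```text
time: 31.17
ee_pos: [0.4509, 0.1715, 0.1278]
tcp_rot: [-179.9, -1.6, 80.3]
wrist_force: [0.7, -0.0, -1.2]
opening: 0.011
grasp_force: 44.0
```

play_rows([
  [[-0.025, 0.017, 0, 0], [-0.025, 0.017, 0, 0], [-0.025, 0.017, 0, 0], [-0.025, 0.017, -0.002, 0], [-0.025, 0.017, -0.002, 0]],
])

```text
time: 31.58
ee_pos: [0.5136, 0.0334, 0.1281]
tcp_rot: [-179.9, -1.6, 80.2]
wrist_force: [0.4, 0.7, -1.9]
opening: 0.0113
grasp_force: 44.0
```

play_rows([
  [[-0.025, 0.017, -0.001, 0], [-0.025, 0.017, -0.001, 0], [-0.016, 0.01, -0.001, 0], [-0.008, 0.0056, -0.0007, 0], [0, 0, 0, 0]],
])

```text
time: 32.0
ee_pos: [0.5501, -0.048, 0.1293]
tcp_rot: [-179.9, -1.6, 80.1]
wrist_force: [-0.3, 1.1, -1.1]
opening: 0.0111
grasp_force: 44.0
```

play_rows([
  [[0, 0, 0, 0], [0, 0, 0, 0], [0, 0, 0, 0], [0, 0, 0, 0], [0, 0, 0, 0]],
])

```text
time: 32.42
ee_pos: [0.5496, -0.0457, 0.1296]
tcp_rot: [-179.9, -1.6, 80.3]
wrist_force: [0.4, -0.6, -1.9]
opening: 0.011
grasp_force: 44.0
```

```bash
cat >> h.py <<'E'
def edge(i,und,name="top",y0=.04,xs=(-.062,-.066,-.058,-.054)):
    """scan in +y -> centre for the base's +y edge, at base top height und+.008, near bay i (bed frame)"""
    c=cam(name); g=cv2.GaussianBlur(cv2.cvtColor(c["img"],cv2.COLOR_BGR2GRAY),(3,3),0).astype(np.float32)
    ys=np.arange(y0,-.001,-.0005)
    for x in xs:
        P=np.array([BC+x*BX+(-.1165+.054*i+y)*BY+[0,0,und+.008] for y in ys]); uv=proj(c,P).astype(np.float32)
        v=cv2.remap(g,uv[None,:,0],uv[None,:,1],cv2.INTER_LINEAR)[0]
        print("x",x,"y off:value",[(round(float(ys[k]),4),int(v[k])) for k in range(0,len(ys),4)])
def lip(i,name="top",x=-.03):
    c=cam(name); g=cv2.cvtColor(c["img"],cv2.COLOR_BGR2GRAY).astype(np.float32); ys=np.arange(.055,-.055,-.001)
    P=np.array([BC+x*BX+(-.1165+.054*i+y)*BY+[0,0,.045] for y in ys]); uv=proj(c,P).astype(np.float32)
    v=cv2.remap(g,uv[None,:,0],uv[None,:,1],cv2.INTER_LINEAR)[0]; d=np.diff(v)
    print("lip edges",[(round(float(ys[k]),4),int(d[k])) for k in range(1,len(d)-1) if abs(d[k])>25 and abs(d[k])>=max(abs(d[k-1]),abs(d[k+1]))])
E
python3 - <<'E'
from h import *
tcpbed(); go(tcp(seat(1,-.05),.058),80.27); z=bot.get_obs()['ee_pos'][2]
edge(1,z-.0252)
E
```

```text
tcp bed [[-0.0699 -0.0605]] grasp bed [[-0.0699 -0.061 ]]
at [ 0.5496 -0.0457  0.1296] [-179.91   -1.6    80.32] q6 now 94 then 95 | turn 0.0009 shift [-0.0035 -0.0002  0.0716] tilt dir [ 0.0032  0.0278 -0.9996]
x -0.062 y off:value [(0.04, 177), (0.038, 141), (0.036, 119), (0.034, 115), (0.032, 108), (0.03, 94), (0.028, 81), (0.026, 75), (0.024, 79), (0.022, 89), (0.02, 97), (0.018, 104), (0.016, 110), (0.014, 115), (0.012, 120), (0.01, 124), (0.008, 128), (0.006, 132), (0.004, 136), (0.002, 139), (-0.0, 142)]
x -0.066 y off:value [(0.04, 161), (0.038, 132), (0.036, 125), (0.034, 129), (0.032, 131), (0.03, 125), (0.028, 108), (0.026, 88), (0.024, 82), (0.022, 90), (0.02, 97), (0.018, 105), (0.016, 110), (0.014, 116), (0.012, 120), (0.01, 124), (0.008, 129), (0.006, 133), (0.004, 136), (0.002, 139), (-0.0, 142)]
x -0.058 y off:value [(0.04, 157), (0.038, 110), (0.036, 89), (0.034, 86), (0.032, 85), (0.03, 79), (0.028, 72), (0.026, 71), (0.024, 78), (0.022, 88), (0.02, 97), (0.018, 104), (0.016, 110), (0.014, 115), (0.012, 119), (0.01, 123), (0.008, 128), (0.006, 132), (0.004, 136), (0.002, 139), (-0.0, 142)]
x -0.054 y off:value [(0.04, 161), (0.038, 102), (0.036, 68), (0.034, 61), (0.032, 62), (0.03, 64), (0.028, 64), (0.026, 67), (0.024, 77), (0.022, 87), (0.02, 97), (0.018, 103), (0.016, 109), (0.014, 115), (0.012, 120), (0.01, 124), (0.008, 128), (0.006, 132), (0.004, 136), (0.002, 139), (-0.0, 141)]
```

play_rows([
  [[-0.0035, 0, 0.015, 0], [0, 0, 0.015, 0], [0, 0, 0.015, 0], [0, 0, 0.015, 0], [0, 0, 0.012, 0]],
])

```text
time: 32.88
ee_pos: [0.5491, -0.0477, 0.0563]
tcp_rot: [-179.9, -1.6, 80.3]
wrist_force: [-0.5, -0.5, -2.1]
opening: 0.011
grasp_force: 44.0
```

play_rows([
  [[0, 0, 0, 0], [0, 0, 0, 0], [0, 0, 0, 0], [0, 0, 0, 0], [0, 0, 0, 0]],
])

```text
time: 33.3
ee_pos: [0.55, -0.048, 0.0584]
tcp_rot: [-180.0, -1.6, 80.3]
wrist_force: [0.1, 0.5, -2.5]
opening: 0.0114
grasp_force: 44.1
```

```bash
cat >> h.py <<'E'
def sedges(i,z,x,name="scene",r=.045):
    c=cam(name); g=cv2.GaussianBlur(cv2.cvtColor(c["img"],cv2.COLOR_BGR2GRAY),(3,3),0).astype(np.float32); ys=np.arange(-r,r,.0005)
    P=np.array([BC+x*BX+(-.1165+.054*i+y)*BY+[0,0,z] for y in ys]); uv=proj(c,P).astype(np.float32)
    v=cv2.remap(g,uv[None,:,0],uv[None,:,1],cv2.INTER_LINEAR)[0]; d=v[4:]-v[:-4]; yy=ys[2:-2]
    k=[j for j in range(3,len(d)-3) if abs(d[j])>15 and abs(d[j])==np.abs(d[j-3:j+4]).max()]
    print("z %.3f x %.3f"%(z,x),[(round(float(yy[j])*1000,1),int(d[j])) for j in k])
E
python3 - <<'E'
from h import *
tcpbed(); z=bot.get_obs()['ee_pos'][2]; print(z)
for x in(-.02,-.01,-.028): sedges(1,.045,x)
for x in(-.05,-.055,-.06,-.075,-.08,-.085): sedges(1,z-.0252+.008,x)
E
```

```text
tcp bed [[-0.0692 -0.0627]] grasp bed [[-0.0692 -0.0632]]
0.05837805021078979
z 0.045 x -0.020 [(-36.5, 21), (-3.5, 23), (19.5, -33)]
z 0.045 x -0.010 [(-4.5, 23), (18.5, -34)]
z 0.045 x -0.028 [(-6.0, 20), (19.0, -32)]
z 0.041 x -0.050 [(-31.5, 20), (-17.5, -34), (28.5, 41)]
z 0.041 x -0.055 [(-33.5, 18), (-18.0, -31), (28.5, 38)]
z 0.041 x -0.060 [(-17.5, -30), (27.5, 37)]
z 0.041 x -0.075 [(-18.0, -43), (13.5, 22), (29.0, 38)]
z 0.041 x -0.080 [(-34.0, -18), (11.0, 15), (29.5, 37)]
z 0.041 x -0.085 [(-10.0, -17), (29.0, 33)]
```

Run:
```python
from h import *
for x in(-.005,-.012,-.02,-.03): sedges(1,.045,x,r=.1)
print("top"); 
for x in(-.005,-.012,-.02,-.03): sedges(1,.045,x,name="top",r=.1)
for x in(-.06,-.075): sedges(1,.041,x,name="top",r=.05)
```

```text
z 0.045 x -0.005 [(-4.5, 21), (18.5, -36), (44.0, 23), (64.0, -15), (66.5, -16)]
z 0.045 x -0.012 [(-36.0, 19), (-6.5, 24), (-3.5, 23), (19.0, -34), (45.0, 18), (50.5, 16), (59.0, -23)]
z 0.045 x -0.020 [(-36.5, 23), (-3.5, 24), (19.5, -33), (45.5, 20)]
z 0.045 x -0.030 [(-83.5, -17), (-83.0, -17), (-79.5, -16), (-62.0, -19), (-4.5, 22), (19.5, -31), (44.5, 16), (93.0, -27)]
top
z 0.045 x -0.005 [(24.5, -25), (39.5, 34), (69.5, -33)]
z 0.045 x -0.012 [(25.0, -19), (38.5, 18), (69.0, -35), (84.0, 18)]
z 0.045 x -0.020 [(24.0, -16), (39.0, 19), (69.5, -20)]
z 0.045 x -0.030 [(39.5, 54), (69.5, -25)]
z 0.041 x -0.060 [(23.5, 50)]
z 0.041 x -0.075 [(23.5, 44)]
```

play_rows([
  [[-0.0009, 0, 0.001, 0], [0, 0, 0.001, 0], [0, 0, 0.001, 0], [0, 0, 0.0009, 0], [0, 0, 0, 0]],
])

```text
time: 34.67
ee_pos: [0.5494, -0.0487, 0.0539]
tcp_rot: [-179.9, -1.6, 80.3]
wrist_force: [-1.9, 0.2, 2.4]
opening: 0.0111
grasp_force: 44.6
```

play_rows([
  [[0, 0.005, 0, 0], [0, 0.005, 0, 0], [0, 0.005, 0, 0], [0, 0.005, 0, 0], [0, 0, 0, 0]],
])

```text
time: 35.08
ee_pos: [0.5703, -0.0523, 0.0538]
tcp_rot: [-180.0, -1.6, 80.3]
wrist_force: [-0.0, 0.3, 5.0]
opening: 0.0114
grasp_force: 45.0
```

play_rows([
  [[0, 0.004, 0, 0], [0, 0.004, 0, 0], [0, 0.004, 0, 0], [0, 0.003, 0, 0], [0, 0, 0, 0]],
])

```text
time: 35.5
ee_pos: [0.5847, -0.0549, 0.0538]
tcp_rot: [-179.9, -1.6, 80.2]
wrist_force: [-1.6, -0.8, 6.2]
opening: 0.0111
grasp_force: 45.1
```

play_rows([
  [[0, 0.004, 0, 0], [0, 0.004, 0, 0], [0, 0.003, 0, 0], [0, 0.0015, 0, 0], [0, 0, 0, 0]],
])

```text
time: 35.92
ee_pos: [0.5969, -0.0569, 0.0537]
tcp_rot: [-179.9, -1.6, 80.3]
wrist_force: [-1.6, -0.1, 5.0]
opening: 0.0111
grasp_force: 45.0
```

play_rows([
  [[0, 0.001, 0, 0], [0, 0.001, 0, 0], [0, 0.0005, 0, 0], [0, 0, 0, 0], [0, 0, 0, 0]],
])

```text
time: 36.33
ee_pos: [0.5987, -0.0572, 0.0528]
tcp_rot: [-179.9, -1.6, 80.3]
wrist_force: [1.1, -0.4, -1.8]
opening: 0.0112
grasp_force: 44.0
```

Run:
```python
from h import *
tcpbed(); print(bot.get_obs()['ee_pos'][2])
```

```text
tcp bed [[-0.0197 -0.0635]] grasp bed [[-0.0197 -0.0641]]
0.052786302487176646
```

play_rows([
  [[0, 0.0005, 0.001, 0], [0, 0, 0.001, 0], [0, 0, 0, 0], [0, 0, 0, 0], [0, 0, 0, 0]],
])

```text
time: 36.75
ee_pos: [0.599, -0.0572, 0.0513]
tcp_rot: [-179.9, -1.6, 80.3]
wrist_force: [-0.5, -0.7, -2.2]
opening: 0.0109
grasp_force: 44.1
```

play_rows([
  [[0, 0, 0, 0], [0, 0, 0, 0], [0, 0, 0, 0], [0, 0, 0, 0], [0, 0, 0, 0]],
], gripper=0.022)

```text
time: 37.17
ee_pos: [0.5992, -0.0572, 0.0516]
tcp_rot: [-179.9, -1.6, 80.3]
wrist_force: [0.6, 0.2, -0.1]
opening: 0.0218
grasp_force: 0.0
```

play_rows([
  [[0, 0, -0.005, 0], [0, 0, -0.01, 0], [0, 0, -0.02, 0], [0, 0, -0.03, 0], [0, 0, -0.03, 0]],
])

```text
time: 37.58
ee_pos: [0.5983, -0.0598, 0.1479]
tcp_rot: [-179.9, -1.6, 80.3]
wrist_force: [0.9, -0.1, -0.1]
opening: 0.0224
grasp_force: 0.0
```

play_rows([
  [[0, -0.04, -0.01, 0], [0, -0.04, 0, 0], [0, -0.04, 0, 0], [0, -0.02, 0, 0], [0, 0, 0, 0]],
], gripper=0.05)

```text
time: 38.0
ee_pos: [0.4579, -0.036, 0.1587]
tcp_rot: [180.0, -1.6, 80.3]
wrist_force: [-0.7, -0.3, 0.5]
opening: 0.0502
grasp_force: 0.0
```

Run:
```python
from h import *
print(bot.get_obs()['wrist_force'])
go(tcp([.5,.344],.17),78); check("A")
t=cam("top"); s=cam("scene")
for n,c in(("top",t),("scene",s)):
    g=cv2.cvtColor(c["img"],cv2.COLOR_BGR2GRAY)
    for i in(0,1):
        P=seat(i); uv=proj(c,[P+[0,0,.098],P+[0,0,.034]-.018*BX, P-.05*BX+[0,0,.029]]); print(n,i,[int(g[int(v),int(u)]) for u,v in uv])
```

```text
[-0.72076137 -0.25127955  0.47539803]
at [ 0.4579 -0.036   0.1587] [180.    -1.61  80.27] q6 now 94 then 137 | turn 0.0396 shift [ 0.3811 -0.0379 -0.0006] tilt dir [ 0.0048  0.0277 -0.9996]
top A score 1.000 px shift [0 0] here 1.000
scene A score 0.995 px shift [0 0] here 0.995
top 0 [147, 111, 143]
top 1 [195, 194, 194]
scene 0 [19, 15, 198]
scene 1 [49, 16, 202]
```

play_rows([
  [[0, 0, 0, 0.0396], [0.034, -0.0034, 0, 0], [0.034, -0.0034, 0, 0], [0.034, -0.0034, 0, 0], [0.034, -0.0034, 0, 0]],
])

```text
time: 38.62
ee_pos: [0.4767, 0.1008, 0.1602]
tcp_rot: [-179.8, -1.6, 77.9]
wrist_force: [1.1, 0.1, 0.6]
opening: 0.0502
grasp_force: 0.0
```

play_rows([
  [[0.034, -0.0034, 0, 0], [0.034, -0.0034, 0, 0], [0.034, -0.0034, 0, 0], [0.034, -0.0034, 0, 0], [0.034, -0.0034, 0, 0]],
])

```text
time: 39.03
ee_pos: [0.4953, 0.2713, 0.1646]
tcp_rot: [-179.8, -1.6, 78.0]
wrist_force: [0.8, -0.4, 0.5]
opening: 0.0499
grasp_force: 0.0
```

play_rows([
  [[0.034, -0.0034, 0, 0], [0.034, -0.0034, 0, 0], [0, 0, 0.025, 0], [0, 0, 0.025, 0], [0, 0, 0, 0]],
])

```text
time: 39.45
ee_pos: [0.5009, 0.3384, 0.1111]
tcp_rot: [-179.5, -1.3, 78.0]
wrist_force: [-0.9, -0.8, -0.7]
opening: 0.0501
grasp_force: 0.0
```

play_rows([
  [[0, 0, 0, 0], [0, 0, 0, 0], [0, 0, 0, 0], [0, 0, 0, 0], [0, 0, 0, 0]],
])

```text
time: 39.87
ee_pos: [0.5028, 0.3384, 0.1185]
tcp_rot: [-179.9, -1.7, 78.0]
wrist_force: [0.2, 0.1, -0.8]
opening: 0.0497
grasp_force: 0.0
```

Run:
```python
from h import *
go(tcp([.5003,.344],.026),77.8); check("A")
```

```text
at [0.5028 0.3384 0.1185] [-179.92   -1.68   77.96] q6 now 135 then 137 | turn 0.0028 shift [ 0.0027 -0.0035  0.0926] tilt dir [ 0.0047  0.0289 -0.9996]
top A score 0.969 px shift [0 0] here 0.969
scene A score 0.860 px shift [0 0] here 0.860
```

play_rows([
  [[0.0027, -0.0035, 0.015, 0], [0, 0, 0.022, 0], [0, 0, 0.022, 0], [0, 0, 0.022, 0], [0, 0, 0.0117, 0]],
])

```text
time: 40.38
ee_pos: [0.4987, 0.3437, 0.0222]
tcp_rot: [-179.7, -1.5, 78.0]
wrist_force: [0.2, -0.4, -1.3]
opening: 0.0499
grasp_force: 0.0
```

play_rows([
  [[0, 0, 0, 0], [0, 0, 0, 0], [0, 0, 0, 0], [0, 0, 0, 0], [0, 0, 0, 0]],
])

```text
time: 40.8
ee_pos: [0.5003, 0.3448, 0.026]
tcp_rot: [-179.9, -1.7, 78.0]
wrist_force: [-0.4, -1.1, -0.3]
opening: 0.0499
grasp_force: 0.0
```

play_rows([
  [[0, 0, 0, 0], [0, 0, 0, 0], [0, 0, 0, 0], [0, 0, 0, 0], [0, 0, 0, 0]],
], gripper=0)

```text
time: 41.22
ee_pos: [0.4995, 0.3442, 0.0244]
tcp_rot: [-179.8, -1.6, 78.0]
wrist_force: [0.3, -0.1, -1.5]
opening: 0.0109
grasp_force: 44.0
```

play_rows([
  [[0, 0, 0, 0], [0, 0, 0, 0], [0, 0, 0, 0], [0, 0, 0, 0], [0, 0, 0, 0]],
])

```text
time: 41.63
ee_pos: [0.4995, 0.3443, 0.0244]
tcp_rot: [-179.8, -1.6, 78.0]
wrist_force: [-0.0, 0.1, -1.5]
opening: 0.0112
grasp_force: 43.9
```

play_rows([
  [[0, 0, -0.005, 0], [0, 0, -0.02, 0], [0, 0, -0.025, 0], [0, 0, -0.025, 0], [0, 0, -0.03, 0]],
])

```text
time: 42.05
ee_pos: [0.4987, 0.341, 0.13]
tcp_rot: [-179.8, -1.5, 78.0]
wrist_force: [-0.0, 0.6, -0.9]
opening: 0.011
grasp_force: 43.8
```

Run:
```python
from h import *
go([.46,.2,.13],80.27);go(tcp(seat(2,-.05),.13),80.27)
```

```text
at [0.4987 0.341  0.13  ] [-179.78   -1.54   77.98] q6 now 136 then 123 | turn -0.0399 shift [-0.1455 -0.0144 -0.0038] tilt dir [ 0.0019  0.027  -0.9996]
at [0.4987 0.341  0.13  ] [-179.78   -1.54   77.98] q6 now 136 then 100 | turn -0.0399 shift [-0.32    0.1152 -0.0089] tilt dir [ 0.0019  0.027  -0.9996]
```

play_rows([
  [[0, 0, 0, -0.0399], [-0.02, -0.002, -0.001, 0], [-0.03, -0.003, -0.001, 0], [-0.03, -0.003, -0.001, 0], [-0.03, -0.003, -0.001, 0]],
])

```text
time: 42.47
ee_pos: [0.4693, 0.2339, 0.1307]
tcp_rot: [-179.9, -1.6, 80.3]
wrist_force: [0.3, -0.1, -0.5]
opening: 0.011
grasp_force: 43.8
```

play_rows([
  [[-0.0355, -0.0034, -0.001, 0], [-0.03, 0.007, -0.001, 0], [-0.03, 0.007, -0.001, 0], [-0.03, 0.007, -0.001, 0], [-0.03, 0.007, -0.001, 0]],
])

```text
time: 42.88
ee_pos: [0.4676, 0.0759, 0.1317]
tcp_rot: [-180.0, -1.6, 80.3]
wrist_force: [-0.0, -0.4, -1.6]
opening: 0.011
grasp_force: 43.8
```

play_rows([
  [[-0.03, 0.007, 0, 0], [-0.006, 0.002, 0, 0], [-0.005, 0.02, 0, 0], [-0.005, 0.025, 0, 0], [-0.005, 0.025, 0, 0]],
])

```text
time: 43.3
ee_pos: [0.5379, 0.0133, 0.1303]
tcp_rot: [-180.0, -1.6, 80.3]
wrist_force: [0.5, 0.8, -1.1]
opening: 0.0111
grasp_force: 43.8
```

play_rows([
  [[-0.0035, 0.015, 0, 0], [0, 0.0076, 0, 0], [0, 0, 0, 0], [0, 0, 0, 0], [0, 0, 0, 0]],
])

```text
time: 43.72
ee_pos: [0.558, 0.007, 0.1296]
tcp_rot: [-179.9, -1.6, 80.3]
wrist_force: [-0.0, 0.2, -1.9]
opening: 0.0112
grasp_force: 43.8
```

play_rows([
  [[0, 0, 0, 0], [0, 0, 0, 0], [0, 0, 0, 0], [0, 0, 0, 0], [0, 0, 0, 0]],
])

```text
time: 44.13
ee_pos: [0.5586, 0.0065, 0.1295]
tcp_rot: [-179.9, -1.6, 80.3]
wrist_force: [0.6, 0.5, -1.6]
opening: 0.0114
grasp_force: 43.8
```

Run:
```python
from h import *
tcpbed(); go(tcp(seat(2,-.05),.057),80.27);print(bot.get_obs()['grasp_force'])
```

```text
tcp bed [[-0.0699 -0.0075]] grasp bed [[-0.0699 -0.008 ]]
at [0.5586 0.0065 0.1295] [-179.92   -1.6    80.28] q6 now 100 then 100 | turn 0.0001 shift [-0.0025 -0.0003  0.0725] tilt dir [ 0.0033  0.0278 -0.9996]
43.75470757484436
```

play_rows([
  [[-0.0025, 0, 0.015, 0], [0, 0, 0.015, 0], [0, 0, 0.015, 0], [0, 0, 0.015, 0], [0, 0, 0.012, 0]],
])

```text
time: 44.55
ee_pos: [0.5581, 0.006, 0.0561]
tcp_rot: [-179.9, -1.6, 80.3]
wrist_force: [0.4, 0.1, -0.5]
opening: 0.0117
grasp_force: 43.8
```

play_rows([
  [[0, 0, 0, 0], [0, 0, 0, 0], [0, 0, 0, 0], [0, 0, 0, 0], [0, 0, 0, 0]],
])

```text
time: 44.97
ee_pos: [0.5591, 0.0059, 0.0583]
tcp_rot: [-180.0, -1.6, 80.3]
wrist_force: [0.4, -0.2, -1.1]
opening: 0.0116
grasp_force: 43.7
```

Run:
```python
from h import *
tcpbed(); z=bot.get_obs()['ee_pos'][2]; print(z)
for n in("scene","top"):
  for x in(-.005,-.02,-.03): sedges(2,.045,x,n,.05)
  for x in(-.052,-.06,-.075,-.085): sedges(2,z-.0244+.008,x,n,.045)
```

```text
tcp bed [[-0.0694 -0.008 ]] grasp bed [[-0.0694 -0.0085]]
0.058320925954211615
z 0.045 x -0.005 [(-10.5, 23), (12.5, -16)]
z 0.045 x -0.020 [(-37.0, 23), (-8.5, 20)]
z 0.045 x -0.030 [(-9.0, 15), (39.5, -26)]
z 0.042 x -0.052 [(-33.5, 20), (-15.0, -31), (-9.0, 17), (18.0, -17), (29.5, 28), (37.5, -27)]
z 0.042 x -0.060 [(-16.0, -22), (19.5, -23), (27.5, 22), (38.5, -23)]
z 0.042 x -0.075 [(-14.0, -43), (-8.0, 21), (8.0, -16), (12.0, -21), (31.0, 37), (38.5, -25)]
z 0.042 x -0.085 [(-4.5, -17), (30.5, 29), (39.0, -22)]
z 0.045 x -0.005 []
z 0.045 x -0.020 []
z 0.045 x -0.030 []
z 0.042 x -0.052 []
z 0.042 x -0.060 []
z 0.042 x -0.075 []
z 0.042 x -0.085 []
```

play_rows([
  [[-0.0014, 0, 0.001, 0], [-0.0014, 0, 0.001, 0], [0, 0, 0.001, 0], [0, 0, 0.001, 0], [0, 0, 0.0005, 0]],
])

```text
time: 46.08
ee_pos: [0.5582, 0.0031, 0.0533]
tcp_rot: [-179.9, -1.6, 80.3]
wrist_force: [-1.4, -1.9, 6.3]
opening: 0.011
grasp_force: 45.0
```

play_rows([
  [[0, 0.004, 0, 0], [0, 0.004, 0, 0], [0, 0.004, 0, 0], [0, 0, 0, 0], [0, 0, 0, 0]],
])

```text
time: 46.5
ee_pos: [0.5707, 0.0014, 0.0533]
tcp_rot: [-180.0, -1.6, 80.3]
wrist_force: [-1.7, 0.5, 5.3]
opening: 0.0111
grasp_force: 44.7
```

Run:
```python
from h import *
tcpbed(); z=bot.get_obs()['ee_pos'][2]; print(z, bot.get_obs()['wrist_force'])
s=cam("scene"); u=proj(s,[seat(2,-.03)+[0,0,.04]])[0].astype(int)-30; print(u)
cv2.imwrite("pics/a2.png",cv2.resize(s["img"][u[1]:u[1]+60,u[0]:u[0]+60],(600,600),interpolation=cv2.INTER_CUBIC))
```

```text
tcp bed [[-0.0572 -0.0106]] grasp bed [[-0.0572 -0.0111]]
0.05334404801610451 [-1.6603132   0.48453338  5.25795753]
[268 247]
```

View pics/a2.png

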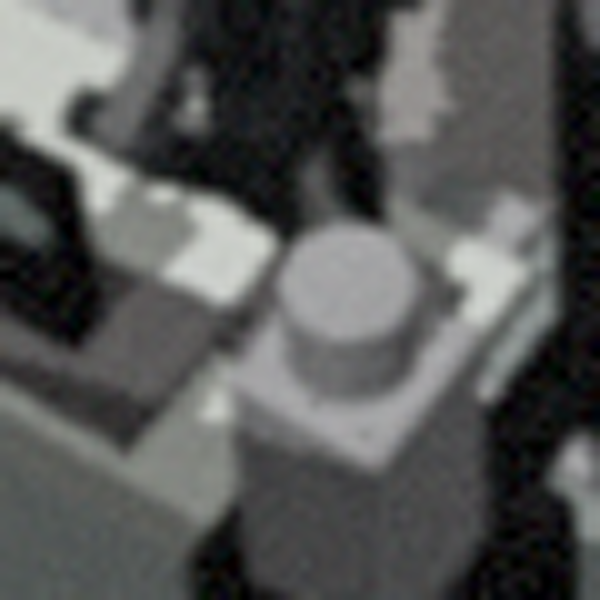

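Run:
```python
from h import *
s=cam("scene")
f=lambda L,z:print(z,(bed(onz(s,np.array(L,float)/10+[268,247]-.05,z))+[0,.0085]).round(4).tolist())
f([[280,243],[228,303]],.037); f([[450,250],[462,285],[465,300]],.037)
f([[130,445],[225,335]],.045); f([[555,285],[480,395]],.029)
```

```text
0.037 [[-0.0633, -0.0164], [-0.0429, -0.0169]]
0.037 [[-0.0832, 0.0184], [-0.0765, 0.0262], [-0.0734, 0.0291]]
0.045 [[0.0041, -0.0101], [-0.0314, -0.009]]
0.029 [[-0.0927, 0.0416], [-0.0577, 0.0434]]
```

play_rows([
  [[0, 0.004, 0, 0], [0, 0.004, 0, 0], [0, 0.004, 0, 0], [0, 0, 0, 0], [0, 0, 0, 0]],
])

```text
time: 47.02
ee_pos: [0.5824, -0.0007, 0.0533]
tcp_rot: [-180.0, -1.6, 80.3]
wrist_force: [-0.8, 0.1, 6.6]
opening: 0.0112
grasp_force: 44.9
```

play_rows([
  [[0, 0.004, 0, 0], [0, 0.004, 0, 0], [0, 0.004, 0, 0], [0, 0, 0, 0], [0, 0, 0, 0]],
])

```text
time: 47.43
ee_pos: [0.594, -0.0027, 0.0533]
tcp_rot: [-179.9, -1.6, 80.3]
wrist_force: [-2.3, 0.3, 7.1]
opening: 0.0113
grasp_force: 44.9
```

play_rows([
  [[0, 0.004, 0, 0], [0, 0.004, 0, 0], [0, 0.002, 0, 0], [0, 0, 0, 0], [0, 0, 0, 0]],
])

```text
time: 47.85
ee_pos: [0.6036, -0.0043, 0.0532]
tcp_rot: [-179.9, -1.6, 80.3]
wrist_force: [-3.6, 1.5, 7.0]
opening: 0.0111
grasp_force: 45.0
```

play_rows([
  [[0, 0.001, 0, 0], [0, 0.001, 0, 0], [0, 0.001, 0, 0], [0, 0, 0, 0], [0, 0, 0, 0]],
])

```text
time: 48.27
ee_pos: [0.6063, -0.0048, 0.0531]
tcp_rot: [-179.9, -1.6, 80.3]
wrist_force: [-5.0, 1.1, 6.9]
opening: 0.0112
grasp_force: 45.0
```

Run:
```python
from h import *
tcpbed(); print(bot.get_obs()['ee_pos'][2])
```

```text
tcp bed [[-0.021  -0.0106]] grasp bed [[-0.021  -0.0111]]
0.053126125740359874
```

play_rows([
  [[0, 0.0008, 0, 0], [0, 0.0008, 0, 0], [0, 0, 0, 0], [0, 0, 0, 0], [0, 0, 0, 0]],
])

```text
time: 48.68
ee_pos: [0.608, -0.0052, 0.0522]
tcp_rot: [-179.9, -1.6, 80.3]
wrist_force: [0.6, 0.2, -2.0]
opening: 0.0111
grasp_force: 43.9
```

play_rows([
  [[0, 0.0008, 0, 0], [0, 0.0005, 0, 0], [0, 0, 0, 0], [0, 0, 0, 0], [0, 0, 0, 0]],
])

```text
time: 49.1
ee_pos: [0.6092, -0.0054, 0.0526]
tcp_rot: [-179.9, -1.6, 80.3]
wrist_force: [-0.3, -0.3, -1.6]
opening: 0.011
grasp_force: 43.9
```

play_rows([
  [[0, 0, 0.001, 0], [0, 0, 0.001, 0], [0, 0, 0.0003, 0], [0, 0, 0, 0], [0, 0, 0, 0]],
])

```text
time: 49.52
ee_pos: [0.6093, -0.0054, 0.0504]
tcp_rot: [-179.9, -1.6, 80.3]
wrist_force: [1.0, -0.3, -0.7]
opening: 0.0112
grasp_force: 43.9
```

play_rows([
  [[0, 0, 0, 0], [0, 0, 0, 0], [0, 0, 0, 0], [0, 0, 0, 0], [0, 0, 0, 0]],
], gripper=0.022)

```text
time: 49.93
ee_pos: [0.6092, -0.0054, 0.0504]
tcp_rot: [-179.9, -1.6, 80.3]
wrist_force: [0.3, -0.3, -0.4]
opening: 0.022
grasp_force: 0.0
```

play_rows([
  [[0, 0, -0.005, 0], [0, 0, -0.01, 0], [0, 0, -0.02, 0], [0, 0, -0.03, 0], [0, 0, -0.03, 0]],
])

```text
time: 50.35
ee_pos: [0.6084, -0.008, 0.1468]
tcp_rot: [-179.9, -1.6, 80.3]
wrist_force: [0.0, -0.6, 0.3]
opening: 0.0219
grasp_force: 0.0
```

play_rows([
  [[0, -0.04, -0.01, 0], [0, -0.04, 0, 0], [0, -0.04, 0, 0], [0, -0.04, 0, 0], [0, -0.04, 0, 0]],
], gripper=0.06)

```text
time: 50.77
ee_pos: [0.4101, 0.0256, 0.1564]
tcp_rot: [-180.0, -1.6, 80.3]
wrist_force: [-0.8, 0.7, 1.2]
opening: 0.06
grasp_force: 0.0
```

play_rows([
  [[0, 0, 0, 0], [0, -0.03, 0, 0], [0, -0.03, 0, 0], [0, 0, 0, 0], [0, 0, 0, 0]],
])

```text
time: 51.18
ee_pos: [0.3524, 0.0358, 0.1573]
tcp_rot: [179.9, -1.6, 80.3]
wrist_force: [0.9, 0.2, -0.3]
opening: 0.0598
grasp_force: 0.0
```

Run:
```python
from h import *
t=cam("top"); s=cam("scene")
cv2.imwrite("pics/t3.png",t["img"])
for n,c in(("top",t),("scene",s)):
    g=cv2.cvtColor(c["img"],cv2.COLOR_BGR2GRAY)
    for i in range(3):
        P=seat(i); uv=proj(c,[P+[0,0,.098],P+[0,0,.034]-.018*BX, P-.03*BX+[0,0,.029],P-.05*BX+[0,0,.029]]); print(n,i,[int(g[int(v),int(u)]) for u,v in uv])
# plate tops: dark blobs near predicted (z .098), top view, compare spacing
g=cv2.cvtColor(t["img"],cv2.COLOR_BGR2GRAY)
m=(g<30).astype(np.uint8); n,l,st,ce=cv2.connectedComponentsWithStats(m)
for i in range(1,n):
    x,y,w,h,a=st[i]
    if 20<a<600 and 300<x<400 and 170<y<260: print(st[i],ce[i].round(1))
print([proj(t,[seat(i)+[0,0,.07]])[0].round(1) for i in range(3)])
k=np.array([.5255,.0108,0])-.16*BY; print(k)
go([k[0],k[1]+.0005,.11],170.27)
```

```text
top 0 [20, 38, 129, 221]
top 1 [22, 38, 136, 222]
top 2 [23, 38, 137, 220]
scene 0 [19, 20, 126, 196]
scene 1 [32, 19, 129, 199]
scene 2 [85, 153, 113, 157]
[315 183  13  16 149] [320.9 190.1]
[341 188  14  16 141] [347.1 195.4]
[365 193  15  15 154] [371.7 199.8]
[386 238  13  13  89] [391.4 244.3]
[array([372.4, 199.9]), array([346.8, 195.3]), array([321.1, 190.8])]
[ 0.49845912 -0.14689842  0.        ]
at [0.3533 0.0356 0.1566] [180.    -1.63  80.28] q6 now 104 then -7 | turn -1.5706 shift [-0.1738 -0.1561  0.0422] tilt dir [ 0.0049  0.0279 -0.9996]
```

play_rows([
  [[0, 0, 0, -0.1122], [0, 0, 0, -0.1122], [0, 0, 0, -0.1122], [0, 0, 0, -0.1122], [0, 0, 0, -0.1122]],
])

```text
time: 51.7
ee_pos: [0.3534, 0.0355, 0.1558]
tcp_rot: [179.3, -1.4, 112.7]
wrist_force: [-0.7, 0.5, -0.5]
opening: 0.0597
grasp_force: 0.0
```

play_rows([
  [[0, 0, 0, -0.1122], [0, 0, 0, -0.1122], [0, 0, 0, -0.1122], [0, 0, 0, -0.1122], [0, 0, 0, -0.1122]],
])

```text
time: 52.12
ee_pos: [0.3534, 0.0355, 0.1558]
tcp_rot: [178.6, -0.8, 144.9]
wrist_force: [0.0, -0.5, 0.1]
opening: 0.0598
grasp_force: 0.0
```

play_rows([
  [[0, 0, 0, -0.1122], [0, 0, 0, -0.1122], [0, 0, 0, -0.1122], [0, 0, 0, -0.1122], [0, 0, 0, 0]],
])

```text
time: 52.53
ee_pos: [0.3533, 0.0355, 0.1558]
tcp_rot: [178.4, -0.1, 170.5]
wrist_force: [0.4, 1.0, -0.1]
opening: 0.0604
grasp_force: 0.0
```

play_rows([
  [[-0.02, -0.018, 0, 0], [-0.02, -0.018, 0, 0], [-0.02, -0.018, 0, 0], [-0.02, -0.018, 0, 0], [-0.02, -0.018, 0, 0]],
])

```text
time: 52.95
ee_pos: [0.4372, -0.0714, 0.1529]
tcp_rot: [178.4, -0.1, 170.0]
wrist_force: [-0.5, 0.5, -0.4]
opening: 0.0594
grasp_force: 0.0
```

play_rows([
  [[-0.02, -0.018, 0, 0], [-0.02, -0.018, 0, 0], [-0.02, -0.018, 0, 0], [-0.0138, -0.0121, 0, 0], [0, 0, 0, 0]],
])

```text
time: 53.37
ee_pos: [0.4994, -0.1501, 0.1497]
tcp_rot: [178.4, -0.2, 169.9]
wrist_force: [0.5, 1.3, -0.2]
opening: 0.06
grasp_force: 0.0
```

play_rows([
  [[0, 0, 0.02, 0], [0, 0, 0.02, 0], [0, 0, 0, 0], [0, 0, 0, 0], [0, 0, 0, 0]],
])

```text
time: 53.78
ee_pos: [0.498, -0.1463, 0.1122]
tcp_rot: [178.4, -0.1, 170.2]
wrist_force: [-0.4, 0.1, 0.4]
opening: 0.0601
grasp_force: 0.0
```

Run:
```python
from h import *
go([.4985,-.1467,.05],170.27)
```

```text
at [ 0.498  -0.1463  0.1122] [ 1.7840e+02 -6.0000e-02  1.7022e+02] q6 now -8 then -7 | turn -0.0010 shift [-0.0007 -0.002   0.0621] tilt dir [ 0.0037  0.0276 -0.9996]
```

play_rows([
  [[-0.0007, -0.002, 0.0125, 0], [0, 0, 0.0125, 0], [0, 0, 0.0125, 0], [0, 0, 0.0125, 0], [0, 0, 0.012, 0]],
])

```text
time: 54.2
ee_pos: [0.4978, -0.1466, 0.0473]
tcp_rot: [178.4, -0.2, 170.3]
wrist_force: [-0.3, 0.6, 0.2]
opening: 0.0599
grasp_force: 0.0
```

play_rows([
  [[0, 0, 0, 0], [0, 0, 0, 0], [0, 0, 0, 0], [0, 0, 0, 0], [0, 0, 0, 0]],
])

```text
time: 54.62
ee_pos: [0.4987, -0.1469, 0.0498]
tcp_rot: [178.4, -0.0, 170.3]
wrist_force: [-0.4, 0.3, 0.4]
opening: 0.0601
grasp_force: 0.0
```

play_rows([
  [[0, 0, 0, 0], [0, 0, 0, 0], [0, 0, 0, 0], [0, 0, 0, 0], [0, 0, 0, 0]],
], gripper=0.015, squeeze=25)

```text
time: 55.03
ee_pos: [0.4985, -0.1462, 0.0496]
tcp_rot: [178.3, -0.1, 170.3]
wrist_force: [-0.0, 4.7, 5.0]
opening: 0.0238
grasp_force: 24.4
```

play_rows([
  [[0, 0, 0, 0], [0, 0, 0, 0], [0, 0, 0, 0], [0, 0, 0, 0], [0, 0, 0, 0]],
])

```text
time: 55.45
ee_pos: [0.4986, -0.1463, 0.0495]
tcp_rot: [178.3, -0.1, 170.3]
wrist_force: [-0.3, 4.9, 5.4]
opening: 0.0237
grasp_force: 24.5
```

play_rows([
  [[0, 0, 0, 0], [0, 0, -0.002, 0], [0, 0, -0.002, 0], [0, 0, -0.002, 0], [0, 0, -0.002, 0]],
], squeeze=60)

```text
time: 55.87
ee_pos: [0.4982, -0.1463, 0.056]
tcp_rot: [178.3, -0.1, 170.3]
wrist_force: [4.2, 4.6, -7.6]
opening: 0.021
grasp_force: 59.0
```

play_rows([
  [[0, 0, -0.002, 0], [0, 0, -0.001, 0], [0, 0, 0, 0], [0, 0, 0, 0], [0, 0, 0, 0]],
])

```text
time: 56.28
ee_pos: [0.4981, -0.1471, 0.0597]
tcp_rot: [178.4, -0.1, 170.3]
wrist_force: [3.2, 1.5, -6.4]
opening: 0.0213
grasp_force: 59.2
```

Run:
```python
from h import *
p=bot.get_obs()['ee_pos']; t=p+.160*BY; t[2]=.0602
go(t,170.27); print(t); tcpbed()
```

```text
at [ 0.4981 -0.1471  0.0597] [ 1.7840e+02 -1.2000e-01  1.7027e+02] q6 now -8 then 11 | turn 0.0000 shift [0.     0.16   0.0039] tilt dir [ 0.0027  0.0278 -0.9996]
[0.52518284 0.01055761 0.0602    ]
tcp bed [[-0.1036 -0.1692]] grasp bed [[-0.1036 -0.1697]]
```

play_rows([
  [[0, 0.003, 0, 0], [0, 0.006, 0.0002, 0], [0, 0.008, 0.0002, 0], [0, 0.008, 0.0002, 0], [0, 0.008, 0.0002, 0]],
])

```text
time: 56.7
ee_pos: [0.5039, -0.1137, 0.0602]
tcp_rot: [178.4, -0.1, 170.3]
wrist_force: [2.7, -2.3, -6.5]
opening: 0.0212
grasp_force: 59.3
```

play_rows([
  [[0, 0.008, 0.0002, 0], [0, 0.008, 0.0002, 0], [0, 0.008, 0.0002, 0], [0, 0.008, 0.0002, 0], [0, 0.008, 0.0002, 0]],
])

```text
time: 57.12
ee_pos: [0.5107, -0.0743, 0.0603]
tcp_rot: [178.4, -0.1, 170.3]
wrist_force: [2.1, -2.7, -6.3]
opening: 0.0214
grasp_force: 59.3
```

play_rows([
  [[0, 0.008, 0.0002, 0], [0, 0.008, 0.0002, 0], [0, 0.008, 0.0002, 0], [0, 0.008, 0.0002, 0], [0, 0.008, 0.0002, 0]],
])

```text
time: 57.53
ee_pos: [0.5174, -0.0349, 0.0604]
tcp_rot: [178.4, -0.1, 170.3]
wrist_force: [2.5, -1.8, -5.9]
opening: 0.0212
grasp_force: 59.3
```

play_rows([
  [[0, 0.008, 0.0002, 0], [0, 0.008, 0.0002, 0], [0, 0.008, 0.0002, 0], [0, 0.008, 0.0002, 0], [0, 0.006, 0.0002, 0]],
])

```text
time: 57.95
ee_pos: [0.5238, 0.0028, 0.0605]
tcp_rot: [178.4, -0.1, 170.3]
wrist_force: [1.6, -2.4, -5.6]
opening: 0.0213
grasp_force: 59.2
```

play_rows([
  [[0, 0.005, 0.0001, 0], [0, 0.003, 0.0001, 0], [0, 0.001, 0, 0], [0, 0, 0, 0], [0, 0, 0, 0]],
])

```text
time: 58.37
ee_pos: [0.5253, 0.0109, 0.0606]
tcp_rot: [178.4, -0.1, 170.3]
wrist_force: [2.4, 1.3, -6.1]
opening: 0.0213
grasp_force: 59.2
```

Run:
```python
from h import *
go([0.5251,.0106,.0602],170.27); tcpbed(); print(bot.get_obs()['wrist_force'])
```

```text
at [0.5253 0.0109 0.0606] [ 1.7835e+02 -1.0000e-01  1.7029e+02] q6 now 10 then 11 | turn 0.0003 shift [ 0.0001 -0.0004  0.0004] tilt dir [ 0.0031  0.0286 -0.9996]
tcp bed [[-0.1035 -0.0088]] grasp bed [[-0.1035 -0.0093]]
[ 2.38675965  1.28782819 -6.11573442]
```

Lower, release, retract.

play_rows([
  [[0, 0, 0.002, 0], [0, 0, 0.002, 0], [0, 0, 0.002, 0], [0, 0, 0.002, 0], [0, 0, 0.002, 0]],
])

```text
time: 58.78
ee_pos: [0.5255, 0.0114, 0.0507]
tcp_rot: [178.3, -0.1, 170.3]
wrist_force: [1.3, 4.2, -0.8]
opening: 0.0213
grasp_force: 60.1
```

play_rows([
  [[0, 0, 0.001, 0], [0, 0, 0, 0], [0, 0, 0, 0], [0, 0, 0, 0], [0, 0, 0, 0]],
])

```text
time: 59.2
ee_pos: [0.5255, 0.0114, 0.0499]
tcp_rot: [178.3, -0.1, 170.3]
wrist_force: [1.0, 5.8, 1.5]
opening: 0.0207
grasp_force: 60.3
```

play_rows([
  [[0, 0, 0, 0], [0, 0, 0, 0], [0, 0, 0, 0], [0, 0, 0, 0], [0, 0, 0, 0]],
], gripper=0.06)

```text
time: 59.62
ee_pos: [0.5252, 0.0107, 0.0496]
tcp_rot: [178.4, -0.1, 170.3]
wrist_force: [0.3, 0.9, 0.1]
opening: 0.0598
grasp_force: 0.0
```

play_rows([
  [[0, 0, -0.01, 0], [0, 0, -0.02, 0], [0, 0, -0.03, 0], [0, 0, -0.03, 0], [0, 0, 0, 0]],
])

```text
time: 60.03
ee_pos: [0.5271, 0.0083, 0.1463]
tcp_rot: [178.3, 0.4, 170.3]
wrist_force: [0.8, 0.5, 0.3]
opening: 0.0599
grasp_force: 0.0
```

play_rows([
  [[0.04, 0, 0, 0], [0.04, 0, 0, 0], [0.04, 0, 0, 0], [0.04, 0, 0, 0], [0.04, 0, 0, 0]],
])

```text
time: 60.45
ee_pos: [0.3262, 0.0422, 0.1401]
tcp_rot: [178.4, -0.1, 170.2]
wrist_force: [-0.6, 1.1, 0.4]
opening: 0.06
grasp_force: 0.0
```

Run:
```python
from h import *
for n in("top","scene"):
    c=cam(n); r=cv2.imread(f"pics/{n}0.png"); cv2.imwrite(f"pics/{n}_end.png",c["img"])
    for nm,P,h in(("knob",[.5255,.011,.07],9),("objective/tube",[.626,.103,.25],14),("weight",[.504,-.316,.02],12),("level",[.66,-.34,.01],18),("cap",[.43,.04,.006],12)):
        u=proj(c,[P])[0]
        if n=="top" and nm in("level","cap"): u=np.array([479,177]) if nm=="level" else np.array([300,287])
        if n=="scene" and nm=="level": u=np.array([155,262])
        if n=="scene" and nm=="cap": continue
        u=u.astype(int); T=r[u[1]-h:u[1]+h,u[0]-h:u[0]+h]; W=c["img"][u[1]-h-12:u[1]+h+12,u[0]-h-12:u[0]+h+12]
        s=cv2.matchTemplate(W,T,cv2.TM_CCOEFF_NORMED); _,v,_,l=cv2.minMaxLoc(s); print(n,nm,u,"%.3f"%v,np.array(l)-12)
```

```text
top knob [314 229] 0.966 [1 0]
top objective/tube [261 148] 1.000 [0 0]
top weight [465 245] 1.000 [0 0]
top level [479 177] 0.999 [0 0]
top cap [300 287] 0.465 [0 0]
scene knob [310 254] 0.973 [-1 -1]
scene objective/tube [332 252] 0.990 [0 0]
scene weight [201 220] 0.994 [0 0]
scene level [155 262] 0.985 [0 0]
```

play_rows([
  [[0, -0.03, 0, 0], [0, -0.04, 0, 0], [0, -0.04, 0, 0], [0, -0.04, 0, 0], [0, -0.04, 0, 0]],
])

```text
time: 60.97
ee_pos: [0.2954, -0.1469, 0.1354]
tcp_rot: [178.4, 0.0, 170.3]
wrist_force: [2.5, 0.5, 0.9]
opening: 0.0602
grasp_force: 0.0
```

play_rows([
  [[0, -0.03, 0, 0], [0, -0.03, 0, 0], [0, 0, 0, 0], [0, 0, 0, 0], [0, 0, 0, 0]],
])

```text
time: 61.38
ee_pos: [0.2857, -0.204, 0.1331]
tcp_rot: [178.4, -0.1, 170.2]
wrist_force: [-0.4, 0.9, 0.1]
opening: 0.0598
grasp_force: 0.0
```

Run:
```python
from h import *
def m(c,r,u,h,s=8,hx=None):
    hx=hx or h; up=lambda a:cv2.resize(a,None,fx=s,fy=s,interpolation=cv2.INTER_CUBIC)
    T=up(r[u[1]-h:u[1]+h,u[0]-hx:u[0]+hx]); W=up(c["img"][u[1]-h-5:u[1]+h+5,u[0]-hx-5:u[0]+hx+5])
    q=cv2.matchTemplate(W,T,cv2.TM_CCOEFF_NORMED); _,v,_,l=cv2.minMaxLoc(q); return round(v,3),(np.array(l)/s-5).round(2)
for n in("top","scene"):
    c=cam(n); r=cv2.imread(f"pics/{n}0.png")
    if n=="top": print("cap",m(c,r,(300,287),11),"knob",m(c,r,(314,230),7),"ear",m(c,r,(303,225),4),m(c,r,(325,225),5))
    else:
        print("knob",m(c,r,(312,256),5),"knob+housing",m(c,r,(312,258),8))
        g=cv2.cvtColor(c["img"],cv2.COLOR_BGR2GRAY); g0=cv2.cvtColor(r,cv2.COLOR_BGR2GRAY)
        print(g[246:276,311:314].mean(1).astype(int).tolist()); print(g0[246:276,312:315].mean(1).astype(int).tolist())
        print("motion per 8mm up",(proj(c,[[.5255,.011,.084]])-proj(c,[[.5255,.011,.076]]))[0].round(2),"per -2mm travel",(proj(c,[np.array([.5255,.011,.076])-.002*BY])-proj(c,[[.5255,.011,.076]]))[0].round(2))
```

```text
cap (0.999, array([0., 0.])) knob (0.98, array([1.25, 0.25])) ear (0.979, array([1.12, 0.12])) (0.957, array([1.25, 0.25]))
knob (0.983, array([-1. , -0.5])) knob+housing (0.991, array([-0.88, -0.5 ]))
[140, 142, 141, 118, 67, 89, 144, 155, 146, 108, 49, 19, 12, 16, 11, 12, 11, 25, 42, 44, 82, 151, 194, 199, 198, 197, 197, 199, 198, 199]
[141, 142, 141, 134, 85, 71, 125, 146, 153, 136, 77, 18, 26, 11, 13, 10, 11, 24, 40, 44, 59, 126, 186, 199, 197, 197, 196, 195, 197, 196]
motion per 8mm up [-0.08 -2.07] per -2mm travel [-0.72 -0.37]
```

```bash
python3 -c "
from h import *
print(bot.job_done())"
```

```text
the job is handed in; nothing more can be done
None
```

I handed in the job. All three mounts are seated in their bays. The carriage is back at the reading station, and the camera checks and forces show the pin home, about 2.5 mm towards loading, at about the edge of its stated play. The microscope, brass weight, spirit level and lens cap had not moved in the final pictures. The judge's result was not shown.

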